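Sort floor samples by feel and pin the non-slip set

ROBOT

A 7-joint arm with a two-finger parallel gripper is mounted at the origin on the work surface; the furniture and walls round the work are solid. World frame = base frame: x ahead of the robot, y to its left, z up, the work surface at z = 0. Lengths are in m, angles in degrees, forces in N, time in s.
With the tool pointing down it reaches from about 0.425 to 0.875 m from the base axis. Payload 4.7 kg.
Tool frame: the origin (TCP) lies at the very end of the fingers, on their centre line; the grasp point (between the pads) lies env.hold_point_z behind it (env.hold_point_z is the distance from the TCP to the grasp point, in m); z points along the fingers, y is the line along which they close (so a half turn about z gives the same grasp; the last joint's range is limited). The gripper opens to 87 mm and grips with 3 to 60 N. Pads are 19 mm wide; open, the fingers measure 117 mm over their backs; the gripper's body (75 mm by 190 mm) begins 51 mm behind the grasp point.
Start: joints at [64.693, 18.392, -4.016, 83.108, 1.295, 78.541, -3.26], TCP at [0.286, -0.584, 0.223] pointing down, gripper open.
Joint ranges: [-163.93, 163.93], [-17.29, 119.83], [-79.2, 71.16], [3.27, 140.29], [-89.18, 269.18], [5.43, 117.66], [-154.24, 154.24]. Speed limits (degrees/s): [147.25, 147.25, 180, 180, 180, 180, 180].

INTERFACE

Orientations are given as [roll, pitch, yaw] about the fixed x, y, z axes, in that order (R = Rz(yaw) Ry(pitch) Rx(roll)).
In Python, from cell import env gives the robot as it stands.
- The arm moves only by the shell command python3 -m jog 'ROWS' [FORCE]. ROWS is JSON, a list of rows, each an object with "dp": the shift along the tool's x, y, z in cm, a list of three; "twist": the turn about the tool's z in degrees; "fingers": the opening, from 0 (shut) to 1 (fully open). A call has 1 to 8 rows; each row is the pose to reach, as a shift and turn from the pose commanded when the call began, along the tool's axes at that moment; what a row does not reach only later rows make up. A row lasts 1/8 s, in which the tool goes at most 62.5 mm and 10.7 degrees, less where a joint would pass 70% of its speed; a pose out of reach is approached as far as the arm can. A call with a gripper value outside its range is refused whole. The fingers move at their own pace and stop on an object; FORCE is the grip in N (left out, the last holds). Time passes only in rows, so rows that repeat a pose let the fingers close. It gives the time, the measured TCP pose, the force, the opening and the grip force at its end, in the units of the state.
- env.get_obs(): the state, without advancing time (a new reading comes with each control period).
- env.read_camera(name): name is "side" or "top"; returns a dict with "pixels" (480x640x3 uint8, blue, green, red), "depth" (480x640 float32, m along the optical axis (not along the pixel's ray), 0 where there is no reading), "fx", "fy", "cx", "cy" (pixels), "k1" (the pictures are not rectified: a ray, as slopes to the right and down, at radius r is drawn at 1 + k1 r^2 times it, then the intrinsics apply), "rvec" (rotation vector, rad) and "tvec" (3), from world to camera coordinates, as OpenCV has them. Camera axes: x right, y down, z forward; pixel columns grow to the right and rows downward; lengths in m; the calibration is good to about 2 mm. A picture is of the moment at which its call begins.
- env.sign_off(): hands the job in; it is judged then, once.
The state is a dict: "time_s": time; "qpos": joint angles; "joint_velocities": joint speeds; "effort": joint torques, N m; "tool_pos": TCP position; "tool_rot": TCP orientation; "force": force on the tool from outside, world axes, zero at the start; "wrist_torque": the same for the moment, N m; "grip_width": finger opening in m; "grasp_force": force on a finger pad.
Only numpy, scipy, OpenCV 4.12 (cv2) and the standard library are available. Lean on these libraries where they do the work, as an engineer would, in place of code of your own. Each camera call takes 0.05 s, during which the arm holds its last target. There are 200 camera calls.

TASK

The floor-sample chips on the desk look alike, but some have a gritty non-slip underside and the rest a slick one: press each lightly on the desk and drag it a little to feel which it is. Stack all the non-slip chips in the nest of the sample stand with their holes over its hole, and lay all the slick ones flat in the cardboard tray. When the stack is complete, take the locking pin from its parking post and push it down through all the holes into the stand until its collar sits on the top chip, and leave the mug and the stapler where they are.

Things in the scene. Friction and masses are not known exactly. Their poses are not given: they have to be found in the camera images.
- chip_1_mid (a point): centre (5 mm above its underside) of a wood-faced floor-sample chip, 90 (x) x 50 (y) x 10 mm, 60 g, face up; a 13 mm hole goes through it 31 mm from its centre along +x. Chips look alike; dragged, a gritty (non-slip) underside resists with 0.7 to 1.1 of the pressing force as it slides, a slick one with 0.12 to 0.18; pressing 5 to 10 N over 20 mm tells. Names do not tell which. Absent: None
- chip_2_mid (a point): centre (5 mm above its underside) of a wood-faced floor-sample chip, 90 (x) x 50 (y) x 10 mm, 60 g, face up; a 13 mm hole goes through it 31 mm from its centre along +x. Chips look alike; dragged, a gritty (non-slip) underside resists with 0.7 to 1.1 of the pressing force as it slides, a slick one with 0.12 to 0.18; pressing 5 to 10 N over 20 mm tells. Names do not tell which. Absent: None
- chip_3_mid (a point): centre (5 mm above its underside) of a wood-faced floor-sample chip, 90 (x) x 50 (y) x 10 mm, 60 g, face up; a 13 mm hole goes through it 31 mm from its centre along +x. Chips look alike; dragged, a gritty (non-slip) underside resists with 0.7 to 1.1 of the pressing force as it slides, a slick one with 0.12 to 0.18; pressing 5 to 10 N over 20 mm tells. Names do not tell which. Absent: None
- chip_4_mid (a point): centre (5 mm above its underside) of a wood-faced floor-sample chip, 90 (x) x 50 (y) x 10 mm, 60 g, face up; a 13 mm hole goes through it 31 mm from its centre along +x. Chips look alike; dragged, a gritty (non-slip) underside resists with 0.7 to 1.1 of the pressing force as it slides, a slick one with 0.12 to 0.18; pressing 5 to 10 N over 20 mm tells. Names do not tell which. Absent: None
- chip_5_mid (a point): centre (5 mm above its underside) of a wood-faced floor-sample chip, 90 (x) x 50 (y) x 10 mm, 60 g, face up; a 13 mm hole goes through it 31 mm from its centre along +x. Chips look alike; dragged, a gritty (non-slip) underside resists with 0.7 to 1.1 of the pressing force as it slides, a slick one with 0.12 to 0.18; pressing 5 to 10 N over 20 mm tells. Names do not tell which. Absent: None
- chip_6_mid (a point): centre (5 mm above its underside) of a wood-faced floor-sample chip, 90 (x) x 50 (y) x 10 mm, 60 g, face up; a 13 mm hole goes through it 31 mm from its centre along +x. Chips look alike; dragged, a gritty (non-slip) underside resists with 0.7 to 1.1 of the pressing force as it slides, a slick one with 0.12 to 0.18; pressing 5 to 10 N over 20 mm tells. Names do not tell which. Absent: None
- stand: fixed grey sample stand; origin on the desk under the nest's centre, x along its length. Base 22 mm high, 46 mm wide along the middle, so fingers can reach down beside a chip. Six guides, 54 mm high and flared outwards to 60 mm, bound the nest: 16 mm wide in the middle of each end, and 13 mm wide on the long sides at x = +-33 to +-46 mm; the long sides are open between x = -31 and +31 mm
- parking (a point): mouth of the 9.5 mm hole in the stand's parking post (26 mm square, 41 mm high, at x = -80 mm, y = 0 of the stand), in which the pin stands at the start with its collar on the post
- nest (a point): centre of the nest floor (93 x 53 mm clear), 22 mm above the desk; axes as the stand's. A nested chip lies flat with its long axis along x and its hole at the +x end; the first chip's centre is then 5 mm above this point, each further chip 10 mm higher.
- stand_hole (a point): centre of the mouth of the 11 mm hole in the nest floor, at x = +31 mm in the stand's frame; it goes 22 mm down to the desk
- pin_knob (a point): locking pin, 60 g: grip point half-way along the free length of its black knob, z up along the pin. The knob is a 20 mm cylinder from 20 mm below to 14 mm above this point; below it a 22 mm collar 3 mm thick; below that an 8 mm round shank 40 mm long with a tapered tip
- pin_collar (a point): centre of the underside of the pin's collar, 23 mm below pin_knob; it rests on the top chip when the pin is home
- pin_tip (a point): tip of the pin's shank, 63 mm below pin_knob
- tray: fixed cardboard sample tray, outside 108 (x) x 66 (y) mm, inside 102 x 60 mm, floor and walls 3 mm thick, walls 38 mm high; thumb notches down to the floor leave its long sides open between x = -34 and +34 mm, so fingers reach in beside a chip laid along x (either way round). Origin under its centre, on the desk
- mug: mug with coffee, 78 mm across, 101 mm high, standing at the back of the desk; a bystander
- stapler: stapler, 36 x 141 x 47 mm, lying at the back of the desk; a bystander
Things that resemble listed ones, but are neither listed nor needed, are in the scene too. Of the things that look like the part that bears pin_knob, the smaller one is meant.

How it is judged:
By the outcome, as a careful person would: the job done as asked, in the order asked, and still so for the second after the job is handed in, with the robot touching nothing.
Of chip_1, chip_2, chip_3, chip_4, chip_5, chip_6 only 5 to 6 are there at a start; the rules pass over those that are not, and their reading is None.
At some moment in a run one of chip_1, chip_2, chip_3, chip_4, chip_5, chip_6 may be knocked a few centimetres aside while the robot is not near it.
It also fails if it takes over 208 s, if anything falls off the work surface, if the arm or the gripper's body presses on something with over 40 N, if the wrist force passes 120 N, or if a joint passes its speed limit or range.

## Working session

There is one attempt and no reset: what is moved stays moved. The work goes in short steps, Python scripts to look and compute and a shell command to move; the robot and the scene stay as the last step left them, time stands still between calls to the robot, and variables do not carry over. Pictures are saved under pics/ and viewed, at most 14 in all, crops included, and the job is handed in when it is done.

```bash
ls; mkdir -p pics; python3 - <<'E'
from cell import env
import cv2
o=env.get_obs()
for k in o: print(k,o[k])
print(env.hold_point_z)
for n in ("top","side"):
    c=env.read_camera(n); cv2.imwrite(f"pics/{n}0.png",c["pixels"])
    print(n,{k:c[k] for k in c if k not in("pixels","depth")})
E
```

```text
pics
time_s 0.0
qpos [64.69222328 18.43879179 -4.0155859  83.17579333  1.2960793  78.53920778
 -3.26089584]
joint_velocities [-0.00405991  0.01354706 -0.0046073  -0.01610665  0.00392129  0.06117364
  0.03890061]
effort [ 3.82304770e-04 -4.91292250e+01 -4.04002592e-01 -3.12534928e+01
 -6.42914884e-02  4.38415934e-02  1.69747864e-04]
tool_pos [ 0.28582602 -0.5831699   0.22145674]
tool_rot [-1.79891510e+02  6.76405291e-03  2.61169237e+01]
force [0.41334156 0.63277681 0.3482723 ]
wrist_torque [-0.0148178  -0.0030677  -0.00577475]
grasp_force 0.0
grip_width 0.08692055432258132
0.0187
top {'fx': 603.8403969300872, 'fy': 603.8403969300872, 'cx': 311.90673362271826, 'cy': 227.65669783968224, 'k1': -0.1496553331321136, 'rvec': array([ 2.16311876, -2.1232855 ,  0.12626037]), 'tvec': array([-0.03125563,  0.57355559,  1.31014711])}
side {'fx': 479.6417531058333, 'fy': 479.6417531058333, 'cx': 324.520848279598, 'cy': 243.27904024459156, 'k1': 0.00022730831266997077, 'rvec': array([2.09335953, 0.00550362, 0.00579173]), 'tvec': array([-0.54579914,  0.03875524,  1.03338441])}
```

View pics/top0.png

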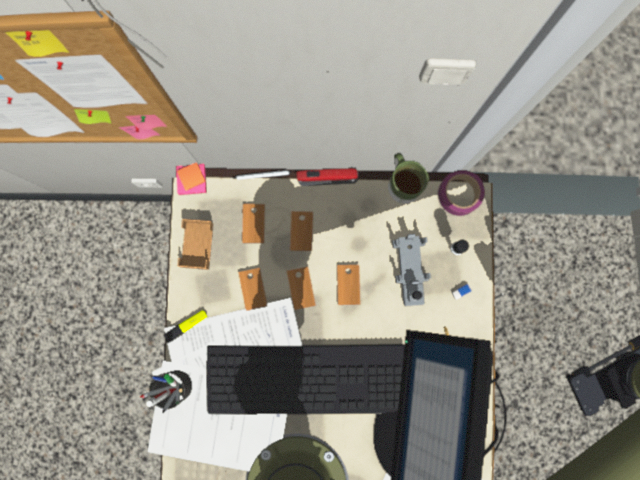

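View pics/side0.png

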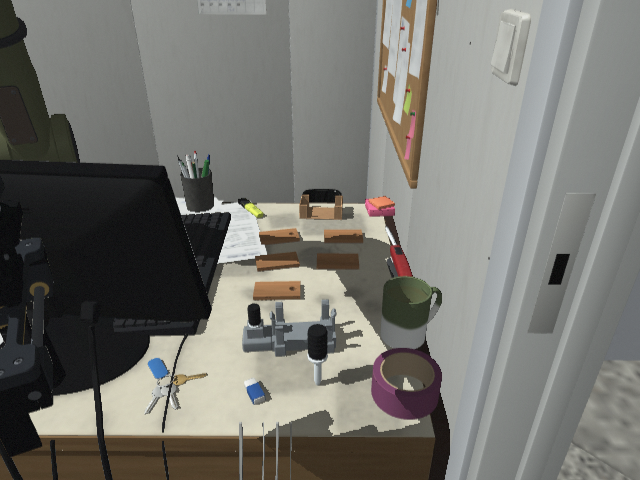

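The top view shows five chips at about (254,222), (302,230), (253,288), (302,288) and (348,284). The tray is at (196,243), the stand at (410,265), the mug at (408,180) and the stapler at (328,176).

There are two pins. One stands in the parking post at (417,295) top and (254,315) side. A larger one stands free at (460,247) top and (317,345) side. The smaller, parked one fits the description.

```bash
cat > h.py <<'E'
import numpy as np, cv2
from cell import env
def cam(n): return env.read_camera(n)
def geo(c):
    R,_=cv2.Rodrigues(np.array(c["rvec"])); K=np.array([[c["fx"],0,c["cx"]],[0,c["fy"],c["cy"]],[0,0,1.]])
    return R,np.array(c["tvec"]),K,np.array([c["k1"],0,0,0,0.])
def rays(c,uv):
    R,t,K,D=geo(c)
    p=cv2.undistortPoints(np.array(uv,float).reshape(-1,1,2),K,D).reshape(-1,2)
    return -R.T@t,np.c_[p,np.ones(len(p))]@R
def onplane(c,uv,z):
    o,d=rays(c,uv); return (o+d*((z-o[2])/d[:,2])[:,None])[:,:2]
def proj(c,P):
    R,t,K,D=geo(c); return cv2.projectPoints(np.array(P,float).reshape(-1,1,3),cv2.Rodrigues(R)[0],t,K,D)[0].reshape(-1,2)
def cloud(c):
    v,u=np.mgrid[:480,:640]; o,d=rays(c,np.c_[u.ravel(),v.ravel()])
    return (o+d*c["depth"].reshape(-1,1)).reshape(480,640,3)
def ortho(c,z,x0,x1,y0,y1,s=0.0005):
    """rectified picture of plane z: row 0 = x1, col 0 = y1"""
    X,Y=np.meshgrid(np.arange(x1,x0,-s),np.arange(y1,y0,-s),indexing='ij')
    m=proj(c,np.c_[X.ravel(),Y.ravel(),np.full(X.size,z)]).reshape(X.shape+(2,)).astype(np.float32)
    return cv2.remap(c["pixels"],m,None,cv2.INTER_CUBIC)
def chips(c,z=0.010,sat=110):
    hsv=cv2.cvtColor(c["pixels"],cv2.COLOR_BGR2HSV)
    m=((hsv[...,0]>4)&(hsv[...,0]<18)&(hsv[...,1]>sat)&(hsv[...,2]>50)).astype(np.uint8)
    m=cv2.morphologyEx(m,cv2.MORPH_CLOSE,np.ones((5,5)))
    m=cv2.morphologyEx(m,cv2.MORPH_OPEN,np.ones((3,3)))
    out=[]
    for k in cv2.findContours(m,cv2.RETR_EXTERNAL,cv2.CHAIN_APPROX_NONE)[0]:
        if cv2.contourArea(k)<350: continue
        p=onplane(c,k.reshape(-1,2),z)
        (cx,cy),(w,h),a=cv2.minAreaRect((p*1000).astype(np.float32))
        if w<h: w,h,a=h,w,a+90
        a=(a+90)%180-90
        out.append((cx,cy,w,h,a,*k.reshape(-1,2).mean(0)))
    return out
def st():
    o=env.get_obs(); print("t %.2f"%o["time_s"],"pos",np.round(np.array(o["tool_pos"])*1000,1),"rot",np.round(o["tool_rot"],1),"F",np.round(o["force"],1),"grip %.1fmm %.1fN"%(o["grip_width"]*1000,o["grasp_force"]))
    return o
def go(x,y,z=None,yaw=None):
    """print the shift in cm along tool axes to reach world mm x,y,z and the twist for tool yaw"""
    o=st(); p=np.array(o["tool_pos"])*1000; from scipy.spatial.transform import Rotation as S
    R=S.from_euler('xyz',o["tool_rot"],degrees=True).as_matrix()
    t=np.array([x,y,p[2] if z is None else z]); print("dp cm",np.round(R.T@(t-p)/10,2), "" if yaw is None else "twist %.1f"%(-((yaw-o["tool_rot"][2]+180)%360-180)))
E
python3 - <<'E'
from h import *
for n in("top","side"):
    c=cam(n)
    for r in chips(c): print(n,np.round(r,1))
    P=cloud(c)
    np.savez(f"{n}.npz",P=P,px=c["pixels"])
    if n=="top":
        for nm,(u0,u1,v0,v1) in dict(tray=(170,222,210,280),stand=(380,435,215,310)).items():
            Q=P[v0:v1,u0:u1].reshape(-1,3); 
            q=Q[(Q[:,2]>0.015)&(Q[:,2]<0.15)]; print(nm,cv2.minAreaRect((q[:,:2]*1000).astype(np.float32)),np.percentile(q[:,2],[5,50,95]))
        a=ortho(c,0.05,0.42,0.74,-0.45,-0.15,0.0006); b=ortho(c,0.01,0.45,0.75,0.0,0.35,0.001)
        cv2.imwrite("pics/standtop.png",a); cv2.imwrite("pics/chipstop.png",cv2.resize(b,None,fx=2,fy=2))
    else:
        cv2.imwrite("pics/standside.png",cv2.resize(c["pixels"][280:410,230:350],None,fx=5,fy=4.5)[:600])
E
```

```text
top [436.8 112.3  87.9  48.   12.6 252.2 288.1]
top [440.8   2.9  88.   47.7  12.5 300.8 287.6]
top [ 450.3 -104.3   89.    48.6    2.9  348.1  284.5]
top [536.8 246.4 109.6  69.2  -3.2 195.5 243.7]
top [570.    4.7  87.5  45.7   1.1 301.1 230.5]
top [586.5 115.8  88.   48.4   1.1 252.8 223.1]
top [695.4 265.5  52.1  51.1  27.8 190.8 176. ]
top [949.3 530.9 543.  341.6 -90.   74.3  86.2]
tray ((534.1817016601562, 244.79998779296875), (68.8647232055664, 109.23916625976562), 86.80485534667969) [0.01742942 0.03493793 0.0420212 ]
stand ((483.2872314453125, -245.02891540527344), (157.351806640625, 73.50711822509766), 5.157492637634277) [0.01721395 0.02266014 0.06402903]
side [ 4.720e+02 -4.801e+02  4.378e+02  6.190e+01  3.000e-01  2.686e+02
  4.578e+02]
side [ 2.133e+02 -4.816e+02  1.281e+02  6.190e+01  3.000e-01  5.930e+01
  4.588e+02]
side [ 453.  -116.2   88.9   56.3    0.6  276.7  290.4]
side [573.4  -7.5  87.5  56.2   0.7 337.3 260.6]
side [444.   -7.8  88.3  58.   11.4 276.7 260.7]
side [588.4 104.7  88.2  53.    0.8 342.8 235.6]
side [439.5 100.   88.2  59.2  13.5 278.4 236. ]
side [1644.7 5008.9 9387.   227.9   78.3  412.4  104.3]
```

View pics/standtop.png

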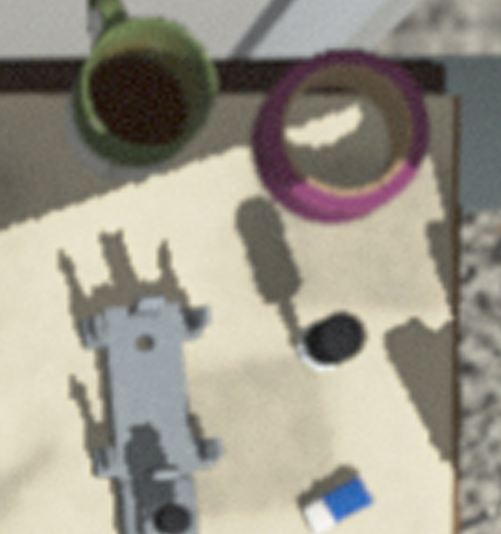

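View pics/standside.png

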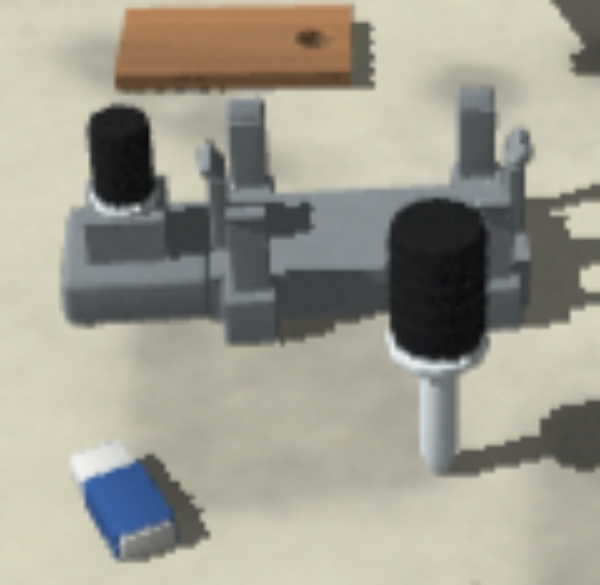

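View pics/chipstop.png

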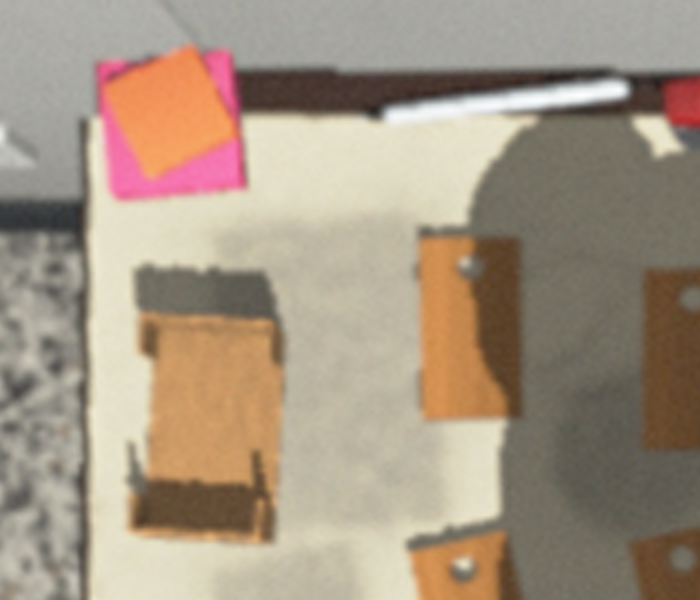

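The crops confirm the pin in the parking post (side pixel 254,305) is the smaller one, and the free-standing one at side (317,345) is the larger decoy. All the chip holes point away from the robot (+x). Next I'll get the stand pose and the obstacle heights.

```bash
python3 - <<'E'
from h import *
T=cam("top");S=cam("side")
uvh=proj(T,[[.5348,-.2376,.05]]);uvk=proj(T,[[.74-518*.0006,-.15-172*.0006,.05]])
print("hole uv",uvh,onplane(T,uvh,.022),"knob uv",uvk,onplane(T,uvk,.078))
k=np.array([[230+121/5,280+113/4.5]]);print("knob side",onplane(S,k,.078))
for nm,a in(("top",np.load("top.npz")),("side",np.load("side.npz"))):
    P=a["P"];px=a["px"].astype(int)
    def reg(x0,x1,y0,y1,z0,z1):
        m=(P[...,0]>x0)&(P[...,0]<x1)&(P[...,1]>y0)&(P[...,1]<y1)&(P[...,2]>z0)&(P[...,2]<z1);return P[m]
    for l,b in dict(bigpin=(.48,.58,-.40,-.31,.05,.3),knob=(.37,.46,-.3,-.2,.07,.12),guides=(.43,.6,-.3,-.19,.045,.07),guideTop=(.43,.6,-.3,-.19,.055,.07),nestfloor=(.45,.56,-.28,-.2,.018,.026),monitor=(.0,.42,-.6,-.1,.08,.7),mug=(.58,.75,-.3,-.15,.05,.2)).items():
        q=reg(*b)*1000
        if len(q)>4: print(nm,l,len(q),"min",q.min(0).round(),"max",q.max(0).round(),"med",np.median(q,0).round(), [np.round(x) if not isinstance(x,tuple) else np.round(x,1) for x in cv2.minAreaRect(q[:,:2].astype(np.float32))])
    Q=reg(.43,.6,-.3,-.19,.047,.07)
    # clusters of guide tops
    lab=cv2.partition(Q.astype(np.float32),lambda a,b:0) if hasattr(cv2,"partition") else None
    from scipy.cluster.hierarchy import fcluster,linkage
    L=fcluster(linkage(Q[:,:2],'single'),.008,'distance')
    for i in set(L):
        q=Q[L==i]*1000
        if len(q)>2: print("  guide",len(q),((q.min(0)+q.max(0))/2).round(1),np.ptp(q,0).round(1))
c=ortho(T,.022,.36,.60,-.33,-.16,.00045);cv2.imwrite("pics/stand22.png",c)
E
```

```text
hole uv [[409.7016264  246.26376961]] [[ 0.53780589 -0.24165363]] knob uv [[416.72473681 294.33110579]] [[ 0.4284259  -0.24881667]]
knob side [[ 0.4318954  -0.25277226]]
top bigpin 216 min [ 518. -355.   55.] max [ 547. -327.  112.] med [ 531. -337.  105.] [array([ 531.4, -341. ]), array([28.8, 27. ]), np.float64(46.0)]
top knob 75 min [ 418. -261.   71.] max [ 436. -241.   86.] med [ 427. -251.   78.] [array([ 427. , -250.8]), array([17.3, 20. ]), np.float64(1.0)]
top guides 166 min [ 432. -281.   45.] max [ 562. -205.   66.] med [ 476. -245.   58.] [array([ 496.8, -243.7]), array([130. ,  70.8]), np.float64(4.0)]
top guideTop 124 min [ 432. -281.   55.] max [ 562. -205.   66.] med [ 476. -244.   59.] [array([ 496.8, -243.7]), array([130. ,  70.8]), np.float64(4.0)]
top nestfloor 860 min [ 450. -279.   18.] max [ 560. -204.   26.] med [ 505. -244.   22.] [array([ 504.8, -241.2]), array([109.3,  73. ]), np.float64(2.0)]
top monitor 18769 min [  38. -600.   80.] max [ 418. -207.  675.] med [ 229. -301.  315.] [array([ 189.8, -379.1]), array([361.7, 379.6]), np.float64(76.0)]
top mug 6
[... 1234 characters left out ...]
108.4,  73.5]), np.float64(4.0)]
side monitor 29924 min [  29. -600.   80.] max [ 355. -100.  501.] med [ 277. -335.  273.] [array([ 249.9, -305.4]), array([248. , 582.9]), np.float64(32.0)]
side mug 2291 min [ 641. -276.   50.] max [ 746. -196.  101.] med [ 682. -247.   78.] [array([ 685.8, -227.9]), array([101.2,  79.1]), np.float64(53.0)]
  guide 63 [ 467.5 -221.3   53.4] [12.2  8.9 12.6]
  guide 54 [ 473.2 -282.7   54.2] [13.1  6.3 14.4]
  guide 85 [ 435.2 -258.7   58.5] [10.2 13.4 23. ]
  guide 46 [ 459.5 -252.6   53.6] [ 7.8 17.5 12.7]
  guide 48 [ 552.3 -275.2   53.9] [11.4  5.9 13.3]
  guide 55 [ 545.8 -214.6   53.8] [12.1  9.3 12.8]
  guide 50 [ 560.6 -242.3   53.8] [ 8.1 17.8 13.1]
```

View pics/stand22.png

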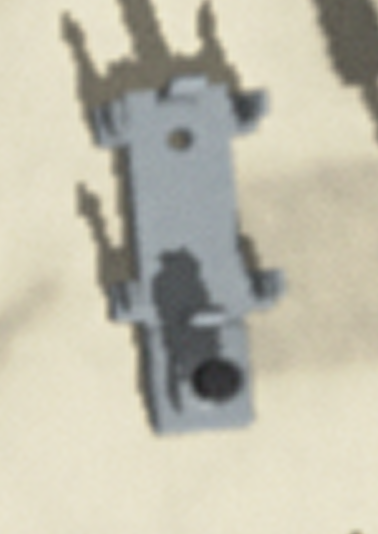

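```bash
python3 - <<'E'
from h import *
P=np.load("top.npz")["P"];S=np.load("side.npz")["P"]
for u,v in[(412,340),(445,338),(484,346),(400,440),(440,400),(440,460),(480,400),(480,460),(390,440),(520,470),(590,440),(298,460),(600,385)]: print("top",(u,v),(P[v,u]*1000).round())
for u,v in[(10,175),(80,180),(150,180),(160,200),(200,300),(100,300),(15,40),(50,150)]: print("side",(u,v),(S[v,u]*1000).round())
print(proj(cam("top"),[[0,0,0],[0,0,.3],[.286,-.583,.3]]))
st()
E
```

```text
top (412, 340) [ 332. -238.   85.]
top (445, 338) [ 343. -279.  228.]
top (484, 346) [ 334. -324.  341.]
top (400, 440) [ 120. -216.   80.]
top (440, 400) [ 226. -272.  224.]
top (440, 460) [ 119. -269.  247.]
top (480, 400) [ 243. -317.  341.]
top (480, 460) [ 139. -321.  333.]
top (390, 440) [ 105. -203.    8.]
top (520, 470) [-165. -754. -759.]
top (590, 440) [  -64. -1010.  -752.]
top (298, 460) [68. -1. 52.]
top (600, 385) [ 265. -534.  337.]
side (10, 175) [ 159. -325.  330.]
side (80, 180) [ 249. -335.  328.]
side (150, 180) [ 334. -338.  330.]
side (160, 200) [ 342. -338.  303.]
side (200, 300) [ 351. -272.  102.]
side (100, 300) [ 216. -308.  128.]
side (15, 40) [ 73. -91. 454.]
side (50, 150) [ 48. -40. 263.]
[[297.91556748 484.40120341]
 [291.27606744 532.21920907]
 [615.93104719 370.68811997]]
t 0.35 pos [ 286.  -583.6  222.3] rot [-180.     0.    26.1] F [-0.4 -0.6  0.2] grip 86.9mm 0.0N
```

```bash
python3 -m jog '[{"dp":[0,0,-20]},{"dp":[0,0,-20]},{"dp":[0,0,-20]},{"dp":[0,0,-20]},{"dp":[27,-1.7,-20],"twist":23.2},{"dp":[27,-1.7,-20],"twist":23.2},{"dp":[27,-1.7,-20],"twist":23.2},{"dp":[27,-1.7,-20],"twist":23.2}]' 40; python3 -m jog '[{"dp":[0,0,0]},{"dp":[0,0,0]}]'; python3 -c "
from h import *
go(450,-107,200,2.9)"
```

```text
t 0.35 pos [ 286.  -583.6  222.3] rot [-180.     0.    26.1] F [-0.4 -0.6  0.2] grip 86.9mm 0.0N
dp cm [ 35.7  -35.57   2.24] twist 23.2validation failed for argument at $[0]...
validation failed for argument at $[0]...
```

```bash
python3 -m jog '[{"dp":[0,0,-20],"twist":0,"fingers":1},{"dp":[0,0,-20],"twist":0,"fingers":1},{"dp":[0,0,-20],"twist":0,"fingers":1},{"dp":[0,0,-20],"twist":0,"fingers":1},{"dp":[27,-1.7,-20],"twist":23.2,"fingers":0.76},{"dp":[27,-1.7,-20],"twist":23.2,"fingers":0.76},{"dp":[27,-1.7,-20],"twist":23.2,"fingers":0.76},{"dp":[27,-1.7,-20],"twist":23.2,"fingers":0.76}]' 40;  python3 -c "
from h import *
go(450,-107,200,2.9)"
```

```text
time_s: 1.35
tool_pos: [0.5008, -0.4607, 0.4214]
tool_rot: [-180.0, 0.1, 2.9]
force: [0.2, -1.5, -0.7]
grip_width: 0.0668
grasp_force: 0.0
t 1.35 pos [ 500.8 -460.7  421.4] rot [-1.8e+02  1.0e-01  2.9e+00] F [ 0.2 -1.5 -0.7] grip 66.8mm 0.0N
dp cm [ -3.28 -35.57  22.17] twist -0.0
```

```bash
python3 -m jog '[{"dp":[-5,-36,10],"twist":0,"fingers":0.76},{"dp":[-5,-36,10],"twist":0,"fingers":0.76},{"dp":[-5,-36,10],"twist":0,"fingers":0.76},{"dp":[-5,-36,10],"twist":0,"fingers":0.76},{"dp":[-5,-36,10],"twist":0,"fingers":0.76},{"dp":[-5,-36,30],"twist":0,"fingers":0.76},{"dp":[-5,-36,30],"twist":0,"fingers":0.76},{"dp":[-5,-36,30],"twist":0,"fingers":0.76}]' 40; python3 -m jog '[{"dp":[0,0,0],"twist":0,"fingers":0.76},{"dp":[0,0,0],"twist":0,"fingers":0.76}]'; python3 -c "
from h import *
go(450,-107,4,2.9)
c=cam('top');print([np.round(r,1) for r in chips(c)])
cv2.imwrite('pics/g.png',cv2.resize(c['pixels'][200:340,270:400],(780,600)))"
```

```text
time_s: 2.35
tool_pos: [0.4322, -0.1145, 0.157]
tool_rot: [180.0, 0.0, 2.9]
force: [0.8, -1.0, 0.3]
grip_width: 0.0663
grasp_force: 0.0
time_s: 2.6
tool_pos: [0.4347, -0.1163, 0.1614]
tool_rot: [179.9, -0.2, 2.9]
force: [0.2, -0.3, 0.5]
grip_width: 0.0662
grasp_force: 0.0
t 2.60 pos [ 434.7 -116.3  161.4] rot [179.9  -0.2   2.9] F [ 0.2 -0.3  0.5] grip 66.2mm 0.0N
dp cm [ 1.53 -0.87 15.75] twist -0.0
[array([437.6, 112. ,  86.1,  47.9,  12.8, 252.5, 288.3]), array([441.3,  11. ,  92.4,  45.3,   1.2, 298.8, 286.7]), array([536.8, 246.7, 108.5,  68.4,  -3.2, 195.3, 244.2]), array([570. ,   5.8,  87.5,  47.8,   1.1, 301. , 231.1]), array([585.4, 115.2,  86.3,  46.2,   1.8, 252.8, 223.3]), array([695.4, 265.5,  52.1,  51.1,  27.8, 190.8, 176. ]), array([949.3, 530.9, 543.1, 341.5,  90. ,  74.5,  85.5])]
```

View pics/g.png

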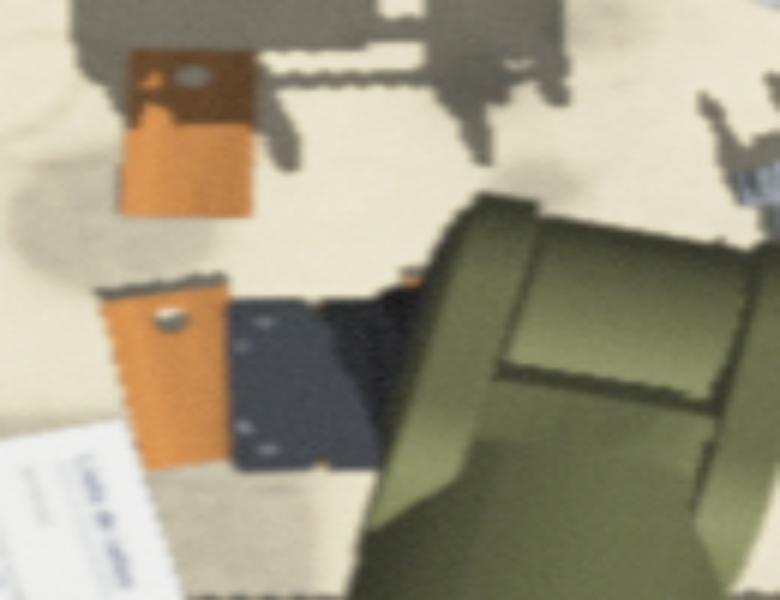

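The picture shows the gripper above the chip at crop (400,280), with its neighbours intact. I'll lower onto it and grip.

```bash
python3 -m jog '[{"dp":[1.5,-0.9,10],"twist":0,"fingers":0.76},{"dp":[1.5,-0.9,10],"twist":0,"fingers":0.76},{"dp":[1.5,-0.9,13],"twist":0,"fingers":0.76},{"dp":[1.5,-0.9,15],"twist":0,"fingers":0.76},{"dp":[1.5,-0.9,15.5],"twist":0,"fingers":0.76},{"dp":[1.5,-0.9,15.7],"twist":0,"fingers":0.76},{"dp":[1.5,-0.9,15.7],"twist":0,"fingers":0.76},{"dp":[1.5,-0.9,15.7],"twist":0,"fingers":0.76}]'; python3 -m jog '[{"dp":[0,0,0],"twist":0,"fingers":0.4},{"dp":[0,0,0],"twist":0,"fingers":0.4},{"dp":[0,0,0],"twist":0,"fingers":0.4},{"dp":[0,0,0],"twist":0,"fingers":0.4},{"dp":[0,0,0],"twist":0,"fingers":0.4}]' 40
```

```text
time_s: 3.65
tool_pos: [0.4486, -0.1058, 0.0033]
tool_rot: [180.0, -0.1, 2.9]
force: [-0.0, 0.5, -0.7]
grip_width: 0.066
grasp_force: 0.0
time_s: 4.28
tool_pos: [0.4478, -0.1056, 0.0025]
tool_rot: [180.0, -0.0, 2.9]
force: [-0.1, 0.3, 2.2]
grip_width: 0.0491
grasp_force: 40.0
```

```bash
python3 -m jog '[{"dp":[0,0,0.15],"twist":0,"fingers":0.4},{"dp":[0,0,0.15],"twist":0,"fingers":0.4}]'; python3 -m jog '[{"dp":[0.5,0,0.1],"twist":0,"fingers":0.4},{"dp":[1,0,0.1],"twist":0,"fingers":0.4}]';python3 -m jog '[{"dp":[0.5,0,0],"twist":0,"fingers":0.4}]';python3 -m jog '[{"dp":[0.5,0,0],"twist":0,"fingers":0.4}]'
```

```text
time_s: 4.53
tool_pos: [0.4483, -0.1057, 0.0024]
tool_rot: [180.0, -0.0, 2.9]
force: [-3.7, 0.6, 15.1]
grip_width: 0.0495
grasp_force: 40.0
time_s: 4.78
tool_pos: [0.459, -0.1058, 0.0024]
tool_rot: [179.9, -0.1, 2.9]
force: [-6.2, -0.8, 21.0]
grip_width: 0.0495
grasp_force: 40.0
time_s: 4.9
tool_pos: [0.464, -0.1056, 0.0024]
tool_rot: [179.9, -0.1, 2.9]
force: [-6.1, -0.7, 21.4]
grip_width: 0.0494
grasp_force: 40.0
time_s: 5.03
tool_pos: [0.469, -0.1053, 0.0024]
tool_rot: [179.9, -0.1, 2.9]
force: [-6.4, 0.0, 21.6]
grip_width: 0.0495
grasp_force: 40.0
```

```bash
python3 -m jog '[{"dp":[0,0,-0.15],"twist":0,"fingers":0.4},{"dp":[0,0,-0.15],"twist":0,"fingers":0.4}]'; python3 -m jog '[{"dp":[-0.5,0,0],"twist":0,"fingers":0.4},{"dp":[-1,0,0],"twist":0,"fingers":0.4}]';python3 -m jog '[{"dp":[-0.5,0,0],"twist":0,"fingers":0.4}]';python3 -m jog '[{"dp":[0.5,0,0],"twist":0,"fingers":0.4},{"dp":[1,0,0],"twist":0,"fingers":0.4}]'
```

```text
time_s: 5.28
tool_pos: [0.4692, -0.1048, 0.0025]
tool_rot: [179.9, -0.2, 2.9]
force: [0.2, -0.8, 8.2]
grip_width: 0.0492
grasp_force: 40.0
time_s: 5.52
tool_pos: [0.4599, -0.1051, 0.0025]
tool_rot: [180.0, -0.2, 2.9]
force: [2.4, 0.1, 7.4]
grip_width: 0.0493
grasp_force: 40.0
time_s: 5.65
tool_pos: [0.4548, -0.1053, 0.0025]
tool_rot: [180.0, -0.2, 2.9]
force: [2.0, -0.4, 6.6]
grip_width: 0.0493
grasp_force: 40.0
time_s: 5.9
tool_pos: [0.4629, -0.1051, 0.0025]
tool_rot: [180.0, 0.0, 2.9]
force: [-3.5, -0.4, 12.9]
grip_width: 0.0496
grasp_force: 40.0
```

A ratio of about 0.29 fits neither surface, and the fingertips may be rubbing on the desk. I'll regrip a little higher and repeat.

```bash
python3 -m jog '[{"dp":[0,0,-0.15],"twist":0,"fingers":0.76},{"dp":[0,0,-0.4],"twist":0,"fingers":0.76},{"dp":[0,0,-0.5],"twist":0,"fingers":0.7},{"dp":[0,0,-0.5],"twist":0,"fingers":0.4},{"dp":[0,0,-0.5],"twist":0,"fingers":0.4},{"dp":[0,0,-0.5],"twist":0,"fingers":0.4},{"dp":[0,0,-0.5],"twist":0,"fingers":0.4},{"dp":[0,0,-0.5],"twist":0,"fingers":0.4}]'; python3 -m jog '[{"dp":[0,0,0.1],"twist":0,"fingers":0.4},{"dp":[0,0,0.1],"twist":0,"fingers":0.4}]'; python3 -m jog '[{"dp":[-0.5,0,0],"twist":0,"fingers":0.4},{"dp":[-1,0,0],"twist":0,"fingers":0.4}]';python3 -m jog '[{"dp":[0.5,0,0],"twist":0,"fingers":0.4},{"dp":[1,0,0],"twist":0,"fingers":0.4}]'
```

```text
time_s: 6.9
tool_pos: [0.4627, -0.1047, 0.0063]
tool_rot: [180.0, 0.0, 2.9]
force: [-0.2, -0.2, -1.1]
grip_width: 0.0489
grasp_force: 40.0
time_s: 7.15
tool_pos: [0.4632, -0.1048, 0.0062]
tool_rot: [180.0, -0.0, 2.9]
force: [-2.2, 0.7, 5.7]
grip_width: 0.0488
grasp_force: 40.0
time_s: 7.4
tool_pos: [0.454, -0.1054, 0.0062]
tool_rot: [180.0, -0.2, 2.9]
force: [1.7, 0.3, 5.5]
grip_width: 0.0489
grasp_force: 40.0
time_s: 7.65
tool_pos: [0.462, -0.1052, 0.0061]
tool_rot: [180.0, 0.1, 2.9]
force: [-3.0, -0.5, 11.3]
grip_width: 0.049
grasp_force: 40.0
```

The ratio is still about 0.28, far below 0.7, so I'm calling this chip slick. It goes in the tray.

```bash
python3 -m jog '[{"dp":[0,0,-5],"twist":0,"fingers":0.4},{"dp":[0,0,-10],"twist":0,"fingers":0.4},{"dp":[8.9,-34.6,-10],"twist":6,"fingers":0.4},{"dp":[8.9,-34.6,-10],"twist":6,"fingers":0.4},{"dp":[8.9,-34.6,-10],"twist":6,"fingers":0.4},{"dp":[8.9,-34.6,-10],"twist":6,"fingers":0.4},{"dp":[8.9,-34.6,-10],"twist":6,"fingers":0.4},{"dp":[8.9,-34.6,-10],"twist":6,"fingers":0.4}]'; python3 -m jog '[{"dp":[0,0,0],"twist":0,"fingers":0.4},{"dp":[0,0,0],"twist":0,"fingers":0.4},{"dp":[0,0,0],"twist":0,"fingers":0.4}]'; python3 -c "
from h import *
go(533,245,12,-3.2)
c=cam('top');print([np.round(r,1) for r in chips(c)]);print([np.round(r,1) for r in chips(cam('side'))])"
```

```text
time_s: 8.65
tool_pos: [0.5329, 0.2479, 0.1045]
tool_rot: [180.0, 0.1, -3.0]
force: [0.9, -0.7, 0.4]
grip_width: 0.0493
grasp_force: 40.0
time_s: 9.02
tool_pos: [0.534, 0.243, 0.1049]
tool_rot: [179.9, 0.0, -3.2]
force: [0.0, 0.5, -1.0]
grip_width: 0.049
grasp_force: 40.0
t 9.03 pos [534.  243.  104.9] rot [179.9   0.   -3.2] F [ 0.   0.5 -1. ] grip 49.0mm 40.0N
dp cm [-0.11 -0.21  9.29] twist -0.0
[array([436.9, 112.3,  84.9,  47.6,  13. , 252. , 286.4]), array([441.4,   3. ,  89.3,  47.8,  12.5, 300.6, 287.7]), array([571.4,   4.8,  89.7,  48.5,  -0.7, 300.9, 230.6]), array([585.4, 115.2,  86.2,  46.2,   1.8, 253. , 223.5]), array([695.7, 265.2,  52.2,  50.6,  25.1, 190.7, 175.9]), array([949.3, 530.9, 543. , 341.6, -90. ,  74.5,  85.5])]
[array([ 4.726e+02, -4.801e+02,  4.391e+02,  6.190e+01,  3.000e-01,
        2.688e+02,  4.577e+02]), array([ 1.964e+02, -4.817e+02,  1.620e+02,  6.190e+01,  3.000e-01,
        5.440e+01,  4.563e+02]), array([573.5,  -5.5,  87.8,  52.4,   0.7, 337.3, 260.6]), array([444.3,  -8.2,  88.8,  58.2,  12.4, 276.6, 260.8]), array([588.4, 104.7,  88.3,  53. ,   0.7, 342.8, 235.6]), array([439.5, 100.5,  87.3,  58.7,  12.9, 278.6, 236. ]), array([1642.9, 5013. , 9379.7,  235.3,   78.3,  411. ,  103.1])]
```

```bash
python3 -m jog '[{"dp":[-0.1,-0.2,5],"twist":0,"fingers":0.4},{"dp":[-0.1,-0.2,8],"twist":0,"fingers":0.4},{"dp":[-0.1,-0.2,9.4],"twist":0,"fingers":0.4},{"dp":[-0.1,-0.2,9.5],"twist":0,"fingers":0.4},{"dp":[-0.1,-0.2,9.5],"twist":0,"fingers":0.4},{"dp":[-0.1,-0.2,9.5],"twist":0,"fingers":0.68},{"dp":[-0.1,-0.2,9.5],"twist":0,"fingers":0.68},{"dp":[-0.1,-0.2,9.5],"twist":0,"fingers":0.68}]';python3 -m jog '[{"dp":[0,0,-3],"twist":0,"fingers":0.7},{"dp":[0,0,-7],"twist":0,"fingers":0.7},{"dp":[0,0,-9],"twist":0,"fingers":0.76},{"dp":[0,0,-9],"twist":0,"fingers":0.76}]'; python3 -c "
from h import *
go(585.5,115.5,5,1.2)"
```

```text
time_s: 10.12
tool_pos: [0.5335, 0.2477, 0.0108]
tool_rot: [-180.0, -0.0, -3.1]
force: [0.7, 0.4, 0.4]
grip_width: 0.0587
grasp_force: 0.0
time_s: 10.62
tool_pos: [0.5342, 0.2479, 0.1017]
tool_rot: [-179.9, -0.2, -3.1]
force: [-0.3, 0.6, -1.0]
grip_width: 0.0655
grasp_force: 0.0
t 10.62 pos [534.2 247.9 101.7] rot [-179.9   -0.2   -3.1] F [-0.3  0.6 -1. ] grip 65.5mm 0.0N
dp cm [ 5.81 12.95  9.68] twist -4.3
```

```bash
python3 -m jog '[{"dp":[5.8,12.9,0],"twist":-4.3,"fingers":0.76},{"dp":[5.8,12.9,0],"twist":-4.3,"fingers":0.76},{"dp":[5.8,12.9,0],"twist":-4.3,"fingers":0.76},{"dp":[5.8,12.9,5],"twist":-4.3,"fingers":0.76},{"dp":[5.8,12.9,8],"twist":-4.3,"fingers":0.76},{"dp":[5.8,12.9,9.6],"twist":-4.3,"fingers":0.76},{"dp":[5.8,12.9,9.7],"twist":-4.3,"fingers":0.76},{"dp":[5.8,12.9,9.7],"twist":-4.3,"fingers":0.76}]';python3 -m jog '[{"dp":[0,0,0],"twist":0,"fingers":0.4},{"dp":[0,0,0],"twist":0,"fingers":0.4},{"dp":[0,0,0],"twist":0,"fingers":0.4},{"dp":[0,0,0],"twist":0,"fingers":0.4},{"dp":[0,0,0.15],"twist":0,"fingers":0.4},{"dp":[0,0,0.15],"twist":0,"fingers":0.4}]'; python3 -m jog '[{"dp":[-0.5,0,0],"twist":0,"fingers":0.4},{"dp":[-1,0,0],"twist":0,"fingers":0.4}]';python3 -m jog '[{"dp":[0.5,0,0],"twist":0,"fingers":0.4},{"dp":[1,0,0],"twist":0,"fingers":0.4}]'
```

```text
time_s: 11.62
tool_pos: [0.5844, 0.116, 0.0037]
tool_rot: [-180.0, -0.0, 1.2]
force: [0.4, -0.1, 0.3]
grip_width: 0.0664
grasp_force: 0.0
time_s: 12.38
tool_pos: [0.5845, 0.1151, 0.0038]
tool_rot: [179.9, -0.0, 1.2]
force: [-5.7, -2.3, 13.9]
grip_width: 0.0495
grasp_force: 40.0
time_s: 12.62
tool_pos: [0.5773, 0.1157, 0.0038]
tool_rot: [-179.9, -0.4, 1.2]
force: [3.4, -0.2, 6.1]
grip_width: 0.0494
grasp_force: 40.0
time_s: 12.88
tool_pos: [0.5773, 0.1157, 0.0037]
tool_rot: [179.8, 0.8, 1.2]
force: [-23.6, -1.7, 34.4]
grip_width: 0.0492
grasp_force: 40.0
```

The chip sticks at about 0.7 and barely slides, so it is gritty. I'll set it down here, test the next chip, and use the known release pose to check the camera offset.

```bash
python3 -m jog '[{"dp":[-1,0,-0.3],"twist":0,"fingers":0.4},{"dp":[-1,0,-0.3],"twist":0,"fingers":0.4}]'; python3 -m jog '[{"dp":[0,0,0],"twist":0,"fingers":0.4},{"dp":[0,0,0.1],"twist":0,"fingers":0.4},{"dp":[0,0,0.1],"twist":0,"fingers":0.7},{"dp":[0,0,0.1],"twist":0,"fingers":0.7},{"dp":[0,0,0.1],"twist":0,"fingers":0.7}]';  python3 -m jog '[{"dp":[0,0,-4],"twist":0,"fingers":0.76},{"dp":[0,0,-8],"twist":0,"fingers":0.76}]'; python3 -c "
from h import *
go(437,112.3,5,12.9)"
```

```text
time_s: 13.12
tool_pos: [0.5734, 0.1154, 0.0046]
tool_rot: [180.0, 0.0, 1.2]
force: [-0.2, -0.7, -0.0]
grip_width: 0.0491
grasp_force: 40.0
time_s: 13.75
tool_pos: [0.5741, 0.1152, 0.0037]
tool_rot: [180.0, 0.0, 1.2]
force: [-0.6, -0.6, -0.2]
grip_width: 0.0602
grasp_force: 0.0
time_s: 14.0
tool_pos: [0.5736, 0.1152, 0.0843]
tool_rot: [-180.0, 0.1, 1.2]
force: [0.9, -0.2, 0.8]
grip_width: 0.0656
grasp_force: 0.0
t 14.00 pos [573.6 115.2  84.3] rot [-1.8e+02  1.0e-01  1.2e+00] F [ 0.9 -0.2  0.8] grip 65.6mm 0.0N
dp cm [-13.66   0.     7.95] twist -11.7
```

```bash
python3 -m jog '[{"dp":[-13.7,0,0],"twist":-11.7,"fingers":0.76},{"dp":[-13.7,0,0],"twist":-11.7,"fingers":0.76},{"dp":[-13.7,0,0],"twist":-11.7,"fingers":0.76},{"dp":[-13.7,0,5],"twist":-11.7,"fingers":0.76},{"dp":[-13.7,0,7.9],"twist":-11.7,"fingers":0.76},{"dp":[-13.7,0,7.9],"twist":-11.7,"fingers":0.76},{"dp":[-13.7,0,7.9],"twist":-11.7,"fingers":0.76}]';python3 -m jog '[{"dp":[0,0,0],"twist":0,"fingers":0.4},{"dp":[0,0,0],"twist":0,"fingers":0.4},{"dp":[0,0,0],"twist":0,"fingers":0.4},{"dp":[0,0,0],"twist":0,"fingers":0.4},{"dp":[0,0,0.08],"twist":0,"fingers":0.4},{"dp":[0,0,0.08],"twist":0,"fingers":0.4}]'; python3 -m jog '[{"dp":[0.5,0,0],"twist":0,"fingers":0.4},{"dp":[1,0,0],"twist":0,"fingers":0.4}]';python3 -m jog '[{"dp":[-0.5,0,0],"twist":0,"fingers":0.4},{"dp":[-1,0,0],"twist":0,"fingers":0.4}]'; python3 -c "
from h import *
c=cam('top');print([np.round(r,1) for r in chips(c)])
R,t,_,_=geo(c);print(-R.T@t)"
```

```text
time_s: 14.88
tool_pos: [0.4385, 0.1128, 0.0059]
tool_rot: [-180.0, -0.1, 12.9]
force: [0.4, 0.4, 0.1]
grip_width: 0.0661
grasp_force: 0.0
time_s: 15.62
tool_pos: [0.438, 0.1122, 0.0056]
tool_rot: [179.9, -0.0, 12.9]
force: [-3.4, -2.0, 14.7]
grip_width: 0.0491
grasp_force: 40.0
time_s: 15.88
tool_pos: [0.4393, 0.1124, 0.0048]
tool_rot: [179.8, 1.1, 12.9]
force: [-30.5, -6.9, 45.9]
grip_width: 0.0493
grasp_force: 40.0
time_s: 16.12
tool_pos: [0.4382, 0.1125, 0.0048]
tool_rot: [180.0, -0.1, 12.9]
force: [3.4, 0.4, 3.2]
grip_width: 0.0495
grasp_force: 40.0
[array([441.2,   2.9,  89.7,  47.7,  12.5, 301. , 288. ]), array([536.6, 246.3, 109.6,  69.5,  -3.3, 195.1, 242.7]), array([571.3,   4.9,  89.7,  48.5,  -0.6, 300.8, 230.6]), array([576.1, 117.9,  85.5,  48.3,   1.1, 251.8, 227.3]), array([695.4, 265.5,  52.1,  51.1,  27.8, 190.5, 176.2]), array([949.3, 530.9, 543.1, 341.5,  90. ,  74.7,  85.6])]
[ 0.39257273 -0.04579766  1.37485185]
```

A also sticks, so it is gritty. B's release pose shows the top camera reading about 2.7 mm high in y, and its x bias cancels out. The free-standing big pin is about 112 mm tall and would foul the gripper body below TCP z≈45 mm. So I'll release chips inside the guides from about that height. Carrying A over now.

```bash
python3 -m jog '[{"dp":[0,0,-6],"twist":0,"fingers":0.4},{"dp":[0,0,-12],"twist":0,"fingers":0.4},{"dp":[0,0,-12],"twist":0,"fingers":0.4}]'; python3 -c "
from h import *
go(508.4,-245.9,120,5.3)"
```

```text
time_s: 16.55
tool_pos: [0.4403, 0.1133, 0.1282]
tool_rot: [179.9, -0.5, 12.9]
force: [0.2, -0.4, -0.6]
grip_width: 0.0491
grasp_force: 40.0
t 16.55 pos [440.3 113.3 128.2] rot [179.9  -0.5  12.9] F [ 0.2 -0.4 -0.6] grip 49.1mm 40.0N
dp cm [-1.39 36.53  0.87] twist 7.6
```

```bash
python3 -m jog '[{"dp":[-1.4,36.5,0.8],"twist":7.6,"fingers":0.4},{"dp":[-1.4,36.5,0.8],"twist":7.6,"fingers":0.4},{"dp":[-1.4,36.5,0.8],"twist":7.6,"fingers":0.4},{"dp":[-1.4,36.5,0.8],"twist":7.6,"fingers":0.4},{"dp":[-1.4,36.5,0.8],"twist":7.6,"fingers":0.4},{"dp":[-1.4,36.5,0.8],"twist":7.6,"fingers":0.4},{"dp":[-1.4,36.5,0.8],"twist":7.6,"fingers":0.4},{"dp":[-1.4,36.5,0.8],"twist":7.6,"fingers":0.4}]';python3 -m jog '[{"dp":[0,0,3],"twist":0,"fingers":0.4},{"dp":[0,0,5],"twist":0,"fingers":0.4},{"dp":[0,0,5],"twist":0,"fingers":0.4},{"dp":[0,0,5],"twist":0,"fingers":0.4}]'; python3 -c "
from h import *
go(508.4,-245.9,68,5.3)
c=cam('side');cv2.imwrite('pics/s1.png',cv2.resize(c['pixels'][265:365,230:350],None,fx=6,fy=6,interpolation=cv2.INTER_CUBIC))"
```

```text
time_s: 17.55
tool_pos: [0.5042, -0.2452, 0.1143]
tool_rot: [-179.8, 0.1, 5.3]
force: [-0.3, 0.5, -1.6]
grip_width: 0.0489
grasp_force: 40.0
time_s: 18.05
tool_pos: [0.5052, -0.2454, 0.0666]
tool_rot: [-180.0, 0.0, 5.4]
force: [-0.0, -0.3, -0.1]
grip_width: 0.0495
grasp_force: 40.0
t 18.05 pos [ 505.2 -245.4   66.6] rot [-180.     0.     5.4] F [-0.  -0.3 -0.1] grip 49.5mm 40.0N
dp cm [ 0.32  0.08 -0.14] twist 0.1
```

View pics/s1.png

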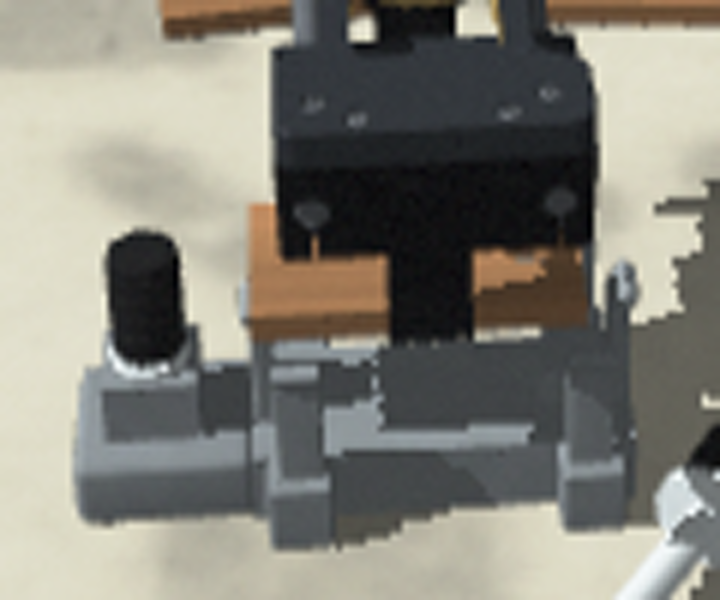

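The chip hovers over the nest with its ends roughly within the guides. The big decoy pin at crop (690,510) appears tilted, so I'll look at the whole view.

```bash
python3 - <<'E'
from h import *
c=cam('side');cv2.imwrite('pics/s2.png',cv2.resize(c['pixels'][180:430,180:450],None,fx=2.2,fy=2.2))
E
```

```text
(no output)
```

View pics/s2.png

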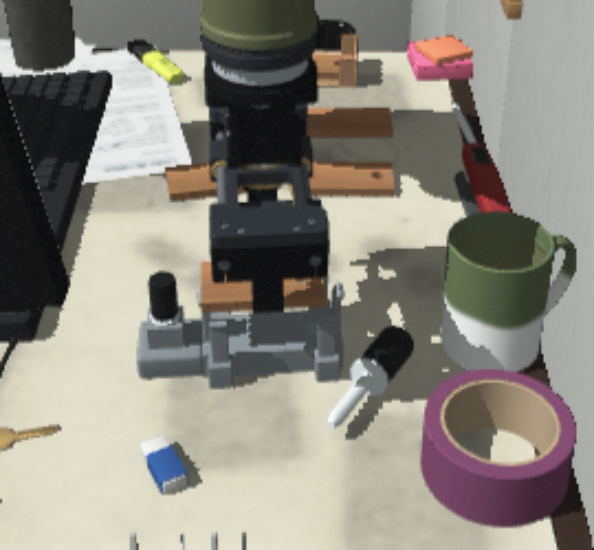

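The decoy pin has tipped over onto the desk at side (360,365). It is not part of the job, and it no longer blocks the gripper. The chip needs about 3 mm in +x, so I'll shift it and lower while watching the force.

```bash
python3 -m jog '[{"dp":[0.33,0.05,0],"twist":0,"fingers":0.4},{"dp":[0.33,0.05,0],"twist":0,"fingers":0.4},{"dp":[0.33,0.05,0.8],"twist":0,"fingers":0.4},{"dp":[0.33,0.05,1.3],"twist":0,"fingers":0.4},{"dp":[0.33,0.05,1.5],"twist":0,"fingers":0.4},{"dp":[0.33,0.05,1.5],"twist":0,"fingers":0.4}]'; python3 -m jog '[{"dp":[0,0,0.5],"twist":0,"fingers":0.4},{"dp":[0,0,0.5],"twist":0,"fingers":0.4}]';python3 -m jog '[{"dp":[0,0,0.5],"twist":0,"fingers":0.4},{"dp":[0,0,0.5],"twist":0,"fingers":0.4}]'
```

```text
time_s: 18.9
tool_pos: [0.5098, -0.247, 0.052]
tool_rot: [179.9, -0.1, 5.3]
force: [1.4, -0.3, 5.3]
grip_width: 0.0489
grasp_force: 40.0
time_s: 19.15
tool_pos: [0.5097, -0.2471, 0.0469]
tool_rot: [179.9, -0.1, 5.3]
force: [2.3, -0.4, 5.8]
grip_width: 0.0492
grasp_force: 40.0
time_s: 19.4
tool_pos: [0.5092, -0.2471, 0.0417]
tool_rot: [179.9, -0.1, 5.3]
force: [0.7, 1.1, 5.3]
grip_width: 0.0496
grasp_force: 40.0
```

```bash
python3 -m jog '[{"dp":[0,0,0.5],"twist":0,"fingers":0.4},{"dp":[0,0,0.9],"twist":0,"fingers":0.4},{"dp":[0,0,1.1],"twist":0,"fingers":0.4},{"dp":[0,0,1.1],"twist":0,"fingers":0.4}]'; python3 -m jog '[{"dp":[0,0,0.3],"twist":0,"fingers":0.4},{"dp":[0,0,0.35],"twist":0,"fingers":0.4}]';python3 -m jog '[{"dp":[0,0,0.1],"twist":0,"fingers":0.4},{"dp":[0,0,0.1],"twist":0,"fingers":0.4}]'
```

```text
time_s: 19.9
tool_pos: [0.5105, -0.2477, 0.0342]
tool_rot: [179.8, -0.2, 5.3]
force: [-6.2, 1.8, 23.9]
grip_width: 0.0491
grasp_force: 40.0
time_s: 20.15
tool_pos: [0.511, -0.2477, 0.0314]
tool_rot: [179.8, -0.2, 5.3]
force: [-4.8, 3.1, 27.6]
grip_width: 0.0492
grasp_force: 40.0
time_s: 20.4
tool_pos: [0.5112, -0.2477, 0.0303]
tool_rot: [179.8, -0.3, 5.3]
force: [-4.2, 3.5, 25.3]
grip_width: 0.0491
grasp_force: 40.0
```

```bash
python3 -m jog '[{"dp":[0,0,0],"twist":0,"fingers":0.66},{"dp":[0,0,0],"twist":0,"fingers":0.66},{"dp":[0,0,0],"twist":0,"fingers":0.66},{"dp":[0,0,-5],"twist":0,"fingers":0.66},{"dp":[0,0,-10],"twist":0,"fingers":0.66},{"dp":[-3,-15,-10],"twist":0,"fingers":0.76},{"dp":[-3,-23,-10],"twist":0,"fingers":0.76},{"dp":[-3,-23,-10],"twist":0,"fingers":0.76}]'; python3 -c "
from h import *
c=cam('top');print([np.round(r,1) for r in chips(c)]); print([np.round(r,1) for r in chips(c,.032) if 380<r[5]<440])
S=cam('side');print([np.round(r,1) for r in chips(S,.032) if 380>r[5]])
a=cv2.resize(ortho(c,.032,.42,.60,-.33,-.16,.0005),None,fx=1.4,fy=1.4);b=cv2.resize(S['pixels'][275:365,230:350],None,fx=4,fy=4)
h=max(a.shape[0],b.shape[0]);o=np.zeros((h,a.shape[1]+b.shape[1],3),np.uint8);o[:a.shape[0],:a.shape[1]]=a;o[:b.shape[0],a.shape[1]:]=b;cv2.imwrite('pics/n1.png',o);print(o.shape)
P=cloud(c)*1000;m=(abs(P[...,0]-508)<48)&(abs(P[...,1]+245)<24);print(np.histogram(P[m][:,2],range(14,70,4)))
go(441,0,5,12.5)"
```

```text
time_s: 21.4
tool_pos: [0.4651, -0.0626, 0.1252]
tool_rot: [-180.0, 0.0, 5.3]
force: [0.6, 0.3, 0.4]
grip_width: 0.0658
grasp_force: 0.0
[array([ 508.3, -247.4,   90.6,   51.9,    4.9,  411.5,  260. ]), array([536.7, 246.4, 109.7,  69.2,  -3. , 195.3, 243.8]), array([570.3,   5.3,  89.7,  46.8,  -3.3, 299.4, 229.6]), array([576.1, 117.8,  85.5,  48.3,   1.1, 251.8, 227.5]), array([695.3, 265.5,  52.1,  50.9,  27.8, 190.8, 176. ]), array([949.3, 530.9, 543. , 341.6, -90. ,  74.7,  85.8])]
[array([ 506.4, -244.2,   89.1,   51. ,    4.9,  411.5,  260. ])]
[array([ 4.761e+02, -4.961e+02,  4.200e+02,  5.940e+01,  3.000e-01,
        2.690e+02,  4.577e+02]), array([ 2.124e+02, -4.977e+02,  1.517e+02,  5.940e+01,  3.000e-01,
        5.530e+01,  4.567e+02]), array([ 509.2, -253.7,   87.5,   57.2,    5.3,  302. ,  327. ]), array([572.2, -42.6,  84. ,  54. ,   0.7, 337.4, 260.7]), array([448.2, -43. ,  85.2,  55.1,  12.4, 276.8, 260.7]), array([577. ,  67.3,  83.5,  55.7,   0.7, 338.3, 235.2])]
(504, 956, 3)
(array([  6,  16,  41, 208, 423, 165,  10,   7,   4,  10,  10,   2,   0]), array([14, 18, 22, 26, 30, 34, 38, 42, 46, 50, 54, 58, 62, 66]))
t 21.50 pos [464.5 -57.  125.1] rot [-1.799e+02  1.000e-01  5.900e+00] F [ 0.3 -0.8 -0.3] grip 66.2mm 0.0N
dp cm [-1.73 -5.89 12.03] twist -6.6
```

View pics/n1.png

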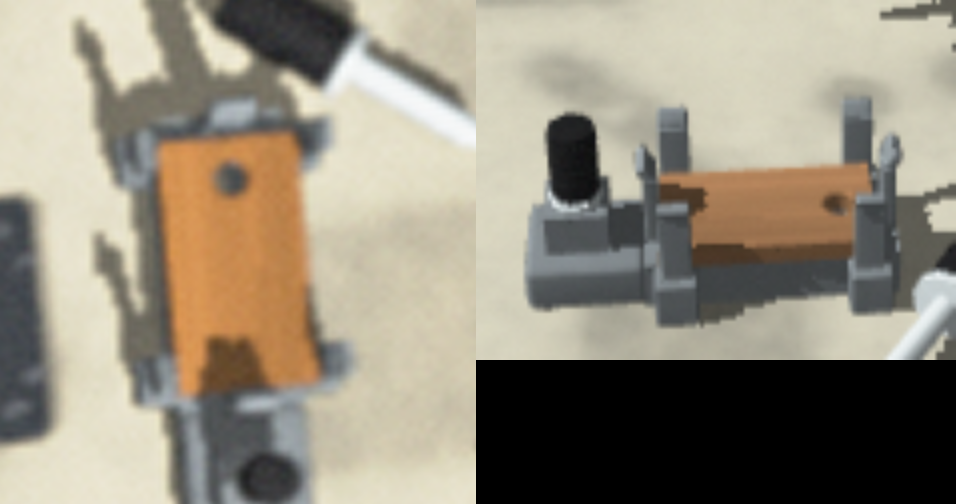

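A lies flat in the nest with its hole visible at the +x end. Next is chip C at (441,0).

```bash
python3 -m jog '[{"dp":[-1.7,-5.9,3],"twist":-6.6,"fingers":0.76},{"dp":[-1.7,-5.9,8],"twist":-6.6,"fingers":0.76},{"dp":[-1.7,-5.9,11],"twist":-6.6,"fingers":0.76},{"dp":[-1.7,-5.9,12],"twist":-6.6,"fingers":0.76},{"dp":[-1.7,-5.9,12],"twist":-6.6,"fingers":0.76},{"dp":[-1.7,-5.9,12],"twist":-6.6,"fingers":0.76}]';python3 -m jog '[{"dp":[0,0,0],"twist":0,"fingers":0.4},{"dp":[0,0,0],"twist":0,"fingers":0.4},{"dp":[0,0,0],"twist":0,"fingers":0.4},{"dp":[0,0,0],"twist":0,"fingers":0.4},{"dp":[0,0,0.08],"twist":0,"fingers":0.4},{"dp":[0,0,0.08],"twist":0,"fingers":0.4}]'; python3 -m jog '[{"dp":[-0.4,0,0],"twist":0,"fingers":0.4},{"dp":[-0.8,0,0],"twist":0,"fingers":0.4}]';python3 -m jog '[{"dp":[0.4,0,0],"twist":0,"fingers":0.4},{"dp":[0.6,0,0],"twist":0,"fingers":0.4}]'
```

```text
time_s: 22.25
tool_pos: [0.4449, -0.0074, 0.0067]
tool_rot: [180.0, -0.1, 11.9]
force: [0.2, 0.4, 0.3]
grip_width: 0.0665
grasp_force: 0.0
time_s: 23.0
tool_pos: [0.4441, -0.0073, 0.006]
tool_rot: [179.9, -0.0, 11.9]
force: [-4.4, -0.3, 12.9]
grip_width: 0.049
grasp_force: 40.0
time_s: 23.25
tool_pos: [0.4382, -0.0085, 0.0061]
tool_rot: [179.9, -0.3, 11.9]
force: [1.6, 0.7, 6.2]
grip_width: 0.049
grasp_force: 40.0
time_s: 23.5
tool_pos: [0.4422, -0.0079, 0.006]
tool_rot: [179.9, 0.0, 11.9]
force: [-3.7, -0.9, 14.6]
grip_width: 0.0487
grasp_force: 40.0
```

It slides freely at about 0.27, the same as the first chip, so it is slick and goes in the tray.

```bash
python3 -m jog '[{"dp":[0,0,-6],"twist":0,"fingers":0.4},{"dp":[0,0,-11],"twist":0,"fingers":0.4},{"dp":[0,0,-11],"twist":0,"fingers":0.4},{"dp":[0,0,-11],"twist":0,"fingers":0.4}]'; python3 -c "
from h import *
go(538,243,110,-3.2)"
```

```text
time_s: 24.0
tool_pos: [0.4409, -0.0077, 0.114]
tool_rot: [180.0, 0.1, 11.9]
force: [-0.2, -0.7, -0.7]
grip_width: 0.049
grasp_force: 40.0
t 24.00 pos [440.9  -7.7 114. ] rot [1.80e+02 1.00e-01 1.19e+01] F [-0.2 -0.7 -0.7] grip 49.0mm 40.0N
dp cm [ 14.67 -22.53   0.38] twist 15.1
```

```bash
python3 -m jog '[{"dp":[14.7,-22.5,0],"twist":15.1,"fingers":0.4},{"dp":[14.7,-22.5,0],"twist":15.1,"fingers":0.4},{"dp":[14.7,-22.5,0],"twist":15.1,"fingers":0.4},{"dp":[14.7,-22.5,0],"twist":15.1,"fingers":0.4},{"dp":[14.7,-22.5,0],"twist":15.1,"fingers":0.4},{"dp":[14.7,-22.5,0],"twist":15.1,"fingers":0.4},{"dp":[14.7,-22.5,0],"twist":15.1,"fingers":0.4}]'; python3 -c "
from h import *
go(538,243,20,-3.2)"
```

```text
time_s: 24.88
tool_pos: [0.5378, 0.2417, 0.1127]
tool_rot: [179.9, 0.2, -3.2]
force: [0.1, -0.5, -0.5]
grip_width: 0.0492
grasp_force: 40.0
t 24.88 pos [537.8 241.7 112.7] rot [179.9   0.2  -3.2] F [ 0.1 -0.5 -0.5] grip 49.2mm 40.0N
dp cm [ 0.05 -0.15  9.27] twist 0.0
```

```bash
python3 -m jog '[{"dp":[0,-0.1,5],"twist":0,"fingers":0.4},{"dp":[0,-0.1,8],"twist":0,"fingers":0.4},{"dp":[0,-0.1,9.2],"twist":0,"fingers":0.4},{"dp":[0,-0.1,9.3],"twist":0,"fingers":0.4},{"dp":[0,-0.1,9.3],"twist":0,"fingers":0.4},{"dp":[0,-0.1,9.3],"twist":0,"fingers":0.68},{"dp":[0,-0.1,9.3],"twist":0,"fingers":0.68},{"dp":[0,-0.1,9.3],"twist":0,"fingers":0.68}]';python3 -m jog '[{"dp":[0,0,-3],"twist":0,"fingers":0.7},{"dp":[0,0,-7],"twist":0,"fingers":0.7},{"dp":[0,0,-9],"twist":0,"fingers":0.76},{"dp":[0,0,-9],"twist":0,"fingers":0.76},{"dp":[0,0,-9],"twist":0,"fingers":0.76}]'; python3 -c "
from h import *
go(576,115,5,1.1)
c=cam('top');print([np.round(r,1) for r in chips(c)])"
```

```text
time_s: 25.88
tool_pos: [0.5393, 0.2441, 0.0222]
tool_rot: [-180.0, -0.0, -3.2]
force: [0.5, 1.0, -0.4]
grip_width: 0.0586
grasp_force: 0.0
time_s: 26.5
tool_pos: [0.5383, 0.2433, 0.1103]
tool_rot: [179.9, 0.1, -3.2]
force: [0.4, 0.4, -0.7]
grip_width: 0.0662
grasp_force: 0.0
t 26.50 pos [538.3 243.3 110.3] rot [ 1.799e+02  1.000e-01 -3.200e+00] F [ 0.4  0.4 -0.7] grip 66.2mm 0.0N
dp cm [ 4.5  12.59 10.53] twist -4.3
[array([ 508.2, -247.3,   90.3,   51.7,    5.2,  411.5,  260. ]), array([571.1,   4.8,  90.3,  48.5,  -0.6, 300.9, 230.7]), array([571.8, 101. ,  85.9,  46.1,   1.7, 258.9, 229.3]), array([694.7, 265.3,  50.5,  49.5,  25.6, 190.6, 176. ]), array([949.3, 530.9, 543. , 341.6, -90. ,  74.7,  85.6])]
```

Chip B has been knocked to about (572,101). I'll go to chip D first and re-measure B from there.

```bash
python3 -c "
from h import *
go(571.5,2.3,100,0.3)"; python3 -m jog '[{"dp":[2,24.3,1],"twist":-3.5,"fingers":0.76},{"dp":[2,24.3,1],"twist":-3.5,"fingers":0.76},{"dp":[2,24.3,1],"twist":-3.5,"fingers":0.76},{"dp":[2,24.3,1],"twist":-3.5,"fingers":0.76},{"dp":[2,24.3,1],"twist":-3.5,"fingers":0.76},{"dp":[2,24.3,1],"twist":-3.5,"fingers":0.76},{"dp":[2,24.3,1],"twist":-3.5,"fingers":0.76}]';python3 -c "
from h import *
go(571.2,2.1,5,0.3)
c=cam('top');print([np.round(r,1) for r in chips(c)])
c=cam('side');print([np.round(r,1) for r in chips(c)])"
```

```text
t 26.55 pos [538.1 243.3 110. ] rot [ 1.799e+02  1.000e-01 -3.200e+00] F [0.4 0.1 0.6] grip 65.8mm 0.0N
dp cm [ 4.67 23.87  1.02] twist -3.5
time_s: 27.42
tool_pos: [0.5452, 0.0023, 0.1014]
tool_rot: [-180.0, 0.0, 0.5]
force: [-0.1, 0.4, 0.3]
grip_width: 0.066
grasp_force: 0.0
t 27.43 pos [545.2   2.3 101.4] rot [-180.     0.     0.5] F [-0.1  0.4  0.3] grip 66.0mm 0.0N
dp cm [2.6  0.05 9.64] twist 0.2
[array([ 508.3, -247.3,   90.5,   51.7,    4.9,  411.5,  259.8]), array([536.8, 246.4, 109.6,  69.2,  -3.2, 195.6, 243.6]), array([695.3, 265.4,  52.4,  50.3,  27. , 190.8, 176. ]), array([949.2, 530.9, 543.5, 341.3,  89.9,  74.3,  85.4])]
[array([ 4.726e+02, -4.801e+02,  4.391e+02,  6.190e+01,  3.000e-01,
        2.688e+02,  4.577e+02]), array([ 1.964e+02, -4.817e+02,  1.620e+02,  6.190e+01,  3.000e-01,
        5.420e+01,  4.562e+02]), array([ 508. , -227.7,   91.4,   59.4,    5.9,  302. ,  327.1]), array([573.5,  -5.5,  87.8,  52.4,   0.7, 337.3, 260.6]), array([574.5,  90.2,  87.9,  51.8,   0.8, 337. , 238.5]), array([1639.3, 5014.1, 9379.1,  242.9,   78.3,  412.4,  102.2])]
```

```bash
python3 -m jog '[{"dp":[2.6,0,0],"twist":0.2,"fingers":0.76},{"dp":[2.6,0,5],"twist":0.2,"fingers":0.76},{"dp":[2.6,0,8],"twist":0.2,"fingers":0.76},{"dp":[2.6,0,9.5],"twist":0.2,"fingers":0.76},{"dp":[2.6,0,9.5],"twist":0.2,"fingers":0.76},{"dp":[2.6,0,9.5],"twist":0.2,"fingers":0.76}]';python3 -m jog '[{"dp":[0,0,0],"twist":0,"fingers":0.4},{"dp":[0,0,0],"twist":0,"fingers":0.4},{"dp":[0,0,0],"twist":0,"fingers":0.4},{"dp":[0,0,0],"twist":0,"fingers":0.4},{"dp":[0,0,0.08],"twist":0,"fingers":0.4},{"dp":[0,0,0.08],"twist":0,"fingers":0.4}]'; python3 -m jog '[{"dp":[-0.4,0,0],"twist":0,"fingers":0.4},{"dp":[-0.8,0,0],"twist":0,"fingers":0.4}]';python3 -m jog '[{"dp":[0.4,0,0],"twist":0,"fingers":0.4},{"dp":[0.6,0,0],"twist":0,"fingers":0.4}]'
```

```text
time_s: 28.28
tool_pos: [0.5728, 0.0007, 0.0082]
tool_rot: [180.0, -0.1, 0.1]
force: [-0.2, -0.5, 0.5]
grip_width: 0.0661
grasp_force: 0.0
time_s: 29.02
tool_pos: [0.5721, 0.0002, 0.0074]
tool_rot: [179.9, -0.0, 0.1]
force: [-3.3, -1.1, 10.8]
grip_width: 0.0485
grasp_force: 40.0
time_s: 29.28
tool_pos: [0.5658, 0.0005, 0.0074]
tool_rot: [180.0, -0.3, 0.1]
force: [1.2, -0.0, 5.9]
grip_width: 0.0483
grasp_force: 40.0
time_s: 29.52
tool_pos: [0.5701, 0.0005, 0.0074]
tool_rot: [180.0, -0.0, 0.1]
force: [-3.7, -0.8, 9.5]
grip_width: 0.0485
grasp_force: 40.0
```

This one also slides freely, so it is slick. It goes in the tray as the third layer.

```bash
python3 -m jog '[{"dp":[0,0,-6],"twist":0,"fingers":0.4},{"dp":[0,0,-11],"twist":0,"fingers":0.4},{"dp":[-3.4,-24.3,-11],"twist":3.3,"fingers":0.4},{"dp":[-3.4,-24.3,-11],"twist":3.3,"fingers":0.4},{"dp":[-3.4,-24.3,-11],"twist":3.3,"fingers":0.4},{"dp":[-3.4,-24.3,-11],"twist":3.3,"fingers":0.4},{"dp":[-3.4,-24.3,-11],"twist":3.3,"fingers":0.4},{"dp":[-3.4,-24.3,-11],"twist":3.3,"fingers":0.4}]';python3 -m jog '[{"dp":[0,0,0],"twist":0,"fingers":0.4},{"dp":[0,0,0],"twist":0,"fingers":0.4}]'; python3 -c "
from h import *
go(536,243,32,-3.2)"
```

```text
time_s: 30.52
tool_pos: [0.5348, 0.2429, 0.1154]
tool_rot: [179.9, 0.0, -3.1]
force: [0.7, -0.5, -1.4]
grip_width: 0.0485
grasp_force: 40.0
time_s: 30.78
tool_pos: [0.5357, 0.2416, 0.1158]
tool_rot: [180.0, -0.0, -3.3]
force: [-0.2, 0.1, 0.1]
grip_width: 0.0487
grasp_force: 40.0
t 30.77 pos [535.7 241.6 115.8] rot [180.   -0.   -3.3] F [-0.2  0.1  0.1] grip 48.7mm 40.0N
dp cm [ 0.03 -0.14  8.38] twist -0.1
```

Then re-measure everything before taking B.

```bash
python3 -m jog '[{"dp":[0,-0.1,4],"twist":0,"fingers":0.4},{"dp":[0,-0.1,7],"twist":0,"fingers":0.4},{"dp":[0,-0.1,8.3],"twist":0,"fingers":0.4},{"dp":[0,-0.1,8.4],"twist":0,"fingers":0.4},{"dp":[0,-0.1,8.4],"twist":0,"fingers":0.4},{"dp":[0,-0.1,8.4],"twist":0,"fingers":0.68},{"dp":[0,-0.1,8.4],"twist":0,"fingers":0.68},{"dp":[0,-0.1,8.4],"twist":0,"fingers":0.68}]';python3 -m jog '[{"dp":[0,0,-3],"twist":0,"fingers":0.7},{"dp":[0,0,-7],"twist":0,"fingers":0.7},{"dp":[0,0,-7],"twist":0,"fingers":0.76},{"dp":[0,0,-7],"twist":0,"fingers":0.76},{"dp":[0,0,-7],"twist":0,"fingers":0.76}]'; python3 -c "
from h import *
c=cam('top');print([np.round(r,1) for r in chips(c)])
go(572,98.2,5,1.1)"
```

```text
time_s: 31.78
tool_pos: [0.5354, 0.2444, 0.0324]
tool_rot: [-180.0, -0.0, -3.2]
force: [0.8, 0.4, 0.1]
grip_width: 0.0586
grasp_force: 0.0
time_s: 32.4
tool_pos: [0.5343, 0.2438, 0.1007]
tool_rot: [179.9, 0.1, -3.2]
force: [-0.2, -0.0, 0.4]
grip_width: 0.066
grasp_force: 0.0
[array([ 508.2, -247.4,   90.5,   51.8,    5.1,  411.6,  259.8]), array([571.8, 101. ,  85.9,  46.1,   1.7, 258.9, 229.3]), array([695. , 264.9,  53.5,  50.3,  26.6, 190.6, 176. ]), array([949.3, 530.9, 543. , 341.6, -90. ,  74.6,  85.7])]
t 32.45 pos [534.4 243.8 100.7] rot [ 1.799e+02  1.000e-01 -3.200e+00] F [ 0.7  0.5 -0. ] grip 65.8mm 0.0N
dp cm [ 4.58 14.32  9.58] twist -4.3
```

```bash
python3 -m jog '[{"dp":[4.6,14.3,0],"twist":-4.3,"fingers":0.76},{"dp":[4.6,14.3,0],"twist":-4.3,"fingers":0.76},{"dp":[4.6,14.3,0],"twist":-4.3,"fingers":0.76},{"dp":[4.6,14.3,3],"twist":-4.3,"fingers":0.76},{"dp":[4.6,14.3,8],"twist":-4.3,"fingers":0.76},{"dp":[4.6,14.3,9.4],"twist":-4.3,"fingers":0.76},{"dp":[4.6,14.3,9.5],"twist":-4.3,"fingers":0.76},{"dp":[4.6,14.3,9.5],"twist":-4.3,"fingers":0.76}]';python3 -m jog '[{"dp":[0,0,0],"twist":0,"fingers":0.4},{"dp":[0,0,0],"twist":0,"fingers":0.4},{"dp":[0,0,0],"twist":0,"fingers":0.4},{"dp":[0,0,0],"twist":0,"fingers":0.4},{"dp":[0,0,0.04],"twist":0,"fingers":0.4},{"dp":[0,0,0.04],"twist":0,"fingers":0.4}]';python3 -m jog '[{"dp":[0.1,0,0],"twist":0,"fingers":0.4},{"dp":[0.25,0,0],"twist":0,"fingers":0.4}]';python3 -m jog '[{"dp":[0,0,-6],"twist":0,"fingers":0.4},{"dp":[0,0,-12],"twist":0,"fingers":0.4},{"dp":[0,0,-12],"twist":0,"fingers":0.4},{"dp":[0,0,-12],"twist":0,"fingers":0.4}]'; python3 -c "
from h import *
go(508,-247.2,115,5.1)"
```

```text
time_s: 33.45
tool_pos: [0.5744, 0.0996, 0.0085]
tool_rot: [-180.0, -0.1, 1.1]
force: [-0.1, 0.8, 0.1]
grip_width: 0.0664
grasp_force: 0.0
time_s: 34.2
tool_pos: [0.5737, 0.099, 0.0077]
tool_rot: [180.0, -0.1, 1.1]
force: [-2.0, -0.6, 8.5]
grip_width: 0.0488
grasp_force: 40.0
time_s: 34.45
tool_pos: [0.5738, 0.099, 0.0076]
tool_rot: [179.9, 0.2, 1.1]
force: [-10.5, -1.9, 16.4]
grip_width: 0.0485
grasp_force: 40.0
time_s: 34.95
tool_pos: [0.5751, 0.0986, 0.1259]
tool_rot: [180.0, 0.0, 1.1]
force: [-0.7, -0.9, -1.4]
grip_width: 0.0484
grasp_force: 40.0
t 34.95 pos [575.1  98.6 125.9] rot [180.    0.    1.1] F [-0.7 -0.9 -1.4] grip 48.4mm 40.0N
dp cm [-7.38 34.45  1.12] twist -4.0
```

Sticking is confirmed: 10.5 N against 16.4 N with no slide, so B is gritty. On to the stand.

```bash
python3 -m jog '[{"dp":[-7.3,34.4,0],"twist":-4,"fingers":0.4},{"dp":[-7.3,34.4,0],"twist":-4,"fingers":0.4},{"dp":[-7.3,34.4,0],"twist":-4,"fingers":0.4},{"dp":[-7.3,34.4,0],"twist":-4,"fingers":0.4},{"dp":[-7.3,34.4,0],"twist":-4,"fingers":0.4},{"dp":[-7.3,34.4,0],"twist":-4,"fingers":0.4},{"dp":[-7.3,34.4,0],"twist":-4,"fingers":0.4},{"dp":[-7.3,34.4,0],"twist":-4,"fingers":0.4}]';python3 -m jog '[{"dp":[0,0,2],"twist":0,"fingers":0.4},{"dp":[0,0,4.5],"twist":0,"fingers":0.4},{"dp":[0,0,4.5],"twist":0,"fingers":0.4},{"dp":[0,0,4.5],"twist":0,"fingers":0.4}]'; python3 -c "
from h import *
go(508.6,-247.0,60,5.1)"
```

```text
time_s: 35.95
tool_pos: [0.5086, -0.2449, 0.1249]
tool_rot: [-179.8, 0.1, 5.2]
force: [-0.7, 0.3, -0.7]
grip_width: 0.0483
grasp_force: 40.0
time_s: 36.45
tool_pos: [0.5097, -0.2455, 0.0816]
tool_rot: [-180.0, -0.0, 5.2]
force: [0.4, 0.3, 0.2]
grip_width: 0.0483
grasp_force: 40.0
t 36.45 pos [ 509.7 -245.5   81.6] rot [-180.    -0.     5.2] F [0.4 0.3 0.2] grip 48.3mm 40.0N
dp cm [-0.13  0.14  2.16] twist 0.1
```

```bash
python3 -m jog '[{"dp":[-0.1,0.15,0],"twist":0,"fingers":0.4},{"dp":[-0.1,0.15,1],"twist":0,"fingers":0.4},{"dp":[-0.1,0.15,1.8],"twist":0,"fingers":0.4},{"dp":[-0.1,0.15,2.2],"twist":0,"fingers":0.4},{"dp":[-0.1,0.15,2.2],"twist":0,"fingers":0.4}]'; python3 -m jog '[{"dp":[0,0,0.5],"twist":0,"fingers":0.4},{"dp":[0,0,0.7],"twist":0,"fingers":0.4},{"dp":[0,0,0.7],"twist":0,"fingers":0.4}]';python3 -m jog '[{"dp":[0,0,0.3],"twist":0,"fingers":0.4},{"dp":[0,0,0.6],"twist":0,"fingers":0.4}]';python3 -m jog '[{"dp":[0,0,0.3],"twist":0,"fingers":0.4},{"dp":[0,0,0.4],"twist":0,"fingers":0.4}]'
```

```text
time_s: 37.08
tool_pos: [0.5081, -0.2477, 0.059]
tool_rot: [-180.0, 0.0, 5.1]
force: [-0.2, 0.2, -1.1]
grip_width: 0.0484
grasp_force: 40.0
time_s: 37.45
tool_pos: [0.5083, -0.2478, 0.0524]
tool_rot: [-180.0, 0.0, 5.1]
force: [-0.5, 1.3, -1.4]
grip_width: 0.0484
grasp_force: 40.0
time_s: 37.7
tool_pos: [0.5086, -0.2479, 0.0465]
tool_rot: [180.0, -0.0, 5.1]
force: [0.3, 0.5, 0.2]
grip_width: 0.0481
grasp_force: 40.0
time_s: 37.95
tool_pos: [0.5083, -0.2479, 0.0423]
tool_rot: [-180.0, 0.0, 5.1]
force: [-0.5, 1.2, -0.1]
grip_width: 0.0485
grasp_force: 40.0
```

```bash
python3 -m jog '[{"dp":[0,0,0.15],"twist":0,"fingers":0.4},{"dp":[0,0,0.2],"twist":0,"fingers":0.4},{"dp":[0,0,0.2],"twist":0,"fingers":0.4}]'; python3 -m jog '[{"dp":[0,0,0],"twist":0,"fingers":0.66},{"dp":[0,0,0],"twist":0,"fingers":0.66},{"dp":[0,0,0],"twist":0,"fingers":0.66},{"dp":[0,0,-5],"twist":0,"fingers":0.66},{"dp":[0,0,-9],"twist":0,"fingers":0.66},{"dp":[-1,-15,-9],"twist":0,"fingers":0.6},{"dp":[-1,-23,-9],"twist":0,"fingers":0.6},{"dp":[-1,-23,-9],"twist":0,"fingers":0.6}]'; python3 -c "
from h import *
c=cam('top');S=cam('side')
print([np.round(r,1) for r in chips(c,.042)]); print([np.round(r,1) for r in chips(S,.042) if 380>r[5]])
a=cv2.resize(ortho(c,.042,.38,.60,-.33,-.16,.0005),None,fx=1.2,fy=1.2);b=cv2.resize(S['pixels'][265:365,225:345],None,fx=3.2,fy=3.2)
t=cv2.resize(ortho(c,.033,.46,.61,.18,.32,.0005),None,fx=.9,fy=.7)
o=np.zeros((600,800,3),np.uint8);o[:a.shape[0],:a.shape[1]]=a[:600];w=min(b.shape[1],800-a.shape[1]);o[:b.shape[0],a.shape[1]:a.shape[1]+w]=b[:,:w];o[330:330+t.shape[0],420:420+t.shape[1]]=t;cv2.imwrite('pics/n2.png',o)
st()"
```

```text
time_s: 38.33
tool_pos: [0.5084, -0.2479, 0.0406]
tool_rot: [-180.0, 0.0, 5.1]
force: [-0.8, 1.1, -0.0]
grip_width: 0.0483
grasp_force: 40.0
time_s: 39.33
tool_pos: [0.4831, -0.0605, 0.1309]
tool_rot: [180.0, -0.1, 5.1]
force: [1.1, 0.3, -0.2]
grip_width: 0.0522
grasp_force: 0.0
[array([ 506.6, -243.9,   90.2,   51.7,    4.9,  412. ,  259.2]), array([533.4, 239.6, 107.2,  67.6,  -3.3, 195.4, 243.6]), array([688.3, 258.1,  50.8,  49.8,  27.8, 190.8, 176. ]), array([936.3, 517.4, 530.3, 333.6, -90. ,  74.7,  85.7])]
[array([ 4.767e+02, -5.034e+02,  4.129e+02,  5.830e+01,  3.000e-01,
        2.686e+02,  4.577e+02]), array([ 2.168e+02, -5.049e+02,  1.525e+02,  5.820e+01,  3.000e-01,
        5.440e+01,  4.562e+02]), array([ 510.6, -259.6,   88.4,   67.8,    5.3,  302.4,  324.8]), array([542.1, 200. , 104. ,  77.4,  84.7, 323.4, 205.8])]
t 39.42 pos [482.7 -54.4 131.1] rot [-179.9   -0.     5.7] F [ 0.7  0.1 -0.7] grip 52.1mm 0.0N
```

View pics/n2.png

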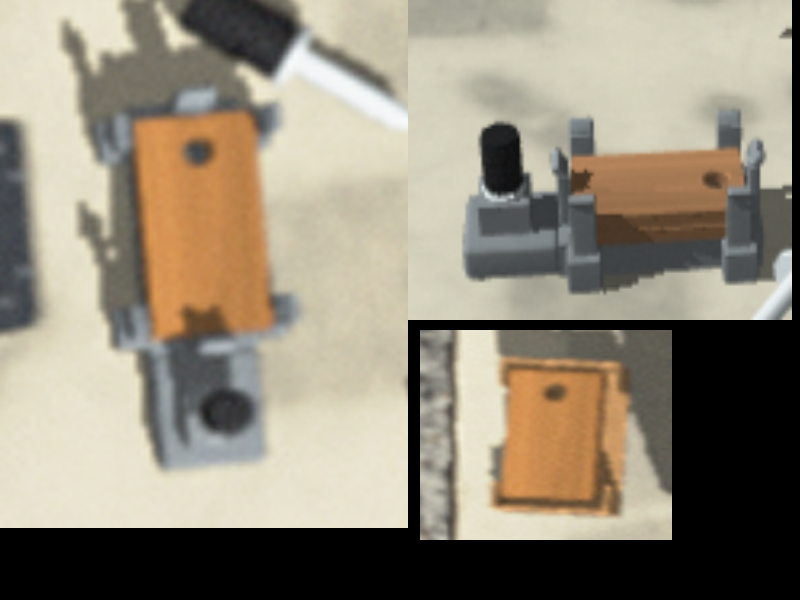

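The two gritty chips are nested with their holes aligned, and the three slick ones lie flat in the tray. Now the pin.

```bash
python3 -m jog '[{"dp":[0,0,-1],"twist":0,"fingers":0.5},{"dp":[0,0,-1],"twist":0,"fingers":0.5}]'; python3 -c "
from h import *
go(428,-254.3,140,5.1)"
```

```text
time_s: 39.67
tool_pos: [0.4843, -0.064, 0.1417]
tool_rot: [179.9, -0.1, 5.0]
force: [-0.2, -1.2, 0.5]
grip_width: 0.0449
grasp_force: 0.0
t 39.67 pos [484.3 -64.  141.7] rot [ 1.799e+02 -1.000e-01  5.000e+00] F [-0.2 -1.2  0.5] grip 44.9mm 0.0N
dp cm [-7.26 18.48  0.18] twist -0.1
```

```bash
python3 -m jog '[{"dp":[-7.2,18.5,0],"twist":0,"fingers":0.5},{"dp":[-7.2,18.5,0],"twist":0,"fingers":0.5},{"dp":[-7.2,18.5,0],"twist":0,"fingers":0.5},{"dp":[-7.2,18.5,0],"twist":0,"fingers":0.5},{"dp":[-7.2,18.5,0],"twist":0,"fingers":0.5},{"dp":[-7.2,18.5,0],"twist":0,"fingers":0.5},{"dp":[-7.2,18.5,0],"twist":0,"fingers":0.5},{"dp":[-7.2,18.5,0],"twist":0,"fingers":0.5}]'; python3 -c "
from h import *
go(428,-254.3,52,5.1)
S=cam('side');cv2.imwrite('pics/p1.png',cv2.resize(S['pixels'][240:360,200:330],None,fx=4,fy=4))"
```

```text
time_s: 40.67
tool_pos: [0.4285, -0.2518, 0.1407]
tool_rot: [180.0, -0.0, 5.2]
force: [-0.2, -0.3, 0.4]
grip_width: 0.0433
grasp_force: 0.0
t 40.67 pos [ 428.5 -251.8  140.7] rot [180.   -0.    5.2] F [-0.2 -0.3  0.4] grip 43.3mm 0.0N
dp cm [-0.08  0.24  8.87] twist 0.1
```

View pics/p1.png

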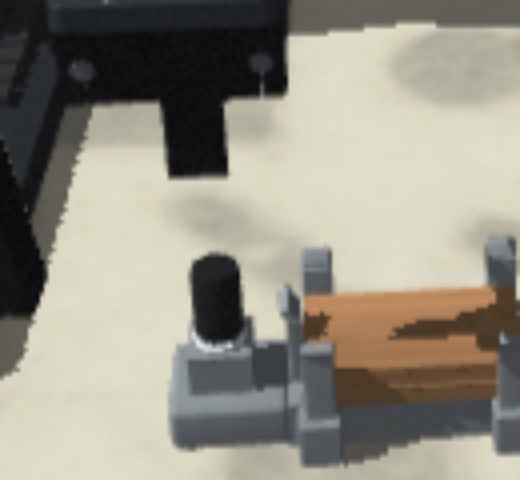

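```bash
python3 - <<'E'
from h import *
S=cam('side');T=cam('top')
print("finger back-lower edge expected",proj(S,[[.4285+.0027,-.2518-.0216-.015,.1407],[.4285+.002,-.2518-.0216,.1407]]),"seen ~",200+197/4,240+176/4)
hsv=cv2.cvtColor(S['pixels'],cv2.COLOR_BGR2HSV)
m=(hsv[...,2]<45).astype(np.uint8);m[:302]=0;m[330:]=0;m[:,:240]=0;m[:,266:]=0
ys,xs=np.nonzero(m);print("knob side centre px",xs.mean(),ys.mean(), [ (y,xs[ys==y].mean(),np.ptp(xs[ys==y])) for y in (305,310,315,320)])
for x in(.424,.427,.430,.433): print(x,proj(S,[[x,-.2545,.062]]),proj(S,[[x,-.2545,.071]]))
E
```

```text
finger back-lower edge expected [[247.84431052 285.9409371 ]
 [248.76851216 280.23637764]] seen ~ 249.25 284.0
knob side centre px 253.85087719298247 314.1666666666667 [(305, np.float64(253.5), np.int64(9)), (310, np.float64(253.5), np.int64(11)), (315, np.float64(254.0), np.int64(10)), (320, np.float64(254.5), np.int64(11))]
0.424 [[249.87858359 313.59377229]] [[249.48342007 309.19290805]]
0.427 [[251.71752007 313.60490293]] [[251.3329732  309.20413572]]
0.43 [[253.55642874 313.61603387]] [[253.18249821 309.21536367]]
0.433 [[255.39530964 313.62716512]] [[255.03199511 309.2265919 ]]
```

The side-camera check, corrected with the fingertip, puts the knob at x≈428 mm, which matches the target. I'll lower, grip and lift.

```bash
python3 -m jog '[{"dp":[0,0.25,3],"twist":0.1,"fingers":0.5},{"dp":[0,0.25,6],"twist":0.1,"fingers":0.5},{"dp":[0,0.25,8],"twist":0.1,"fingers":0.5},{"dp":[0,0.25,8.8],"twist":0.1,"fingers":0.5},{"dp":[0,0.25,8.8],"twist":0.1,"fingers":0.5},{"dp":[0,0.25,8.8],"twist":0.1,"fingers":0.5}]'; python3 -m jog '[{"dp":[0,0,0],"twist":0,"fingers":0.1},{"dp":[0,0,0],"twist":0,"fingers":0.1},{"dp":[0,0,0],"twist":0,"fingers":0.1},{"dp":[0,0,0],"twist":0,"fingers":0.1},{"dp":[0,0,0],"twist":0,"fingers":0.1},{"dp":[0,0,0],"twist":0,"fingers":0.1}]' 30
```

```text
time_s: 41.58
tool_pos: [0.429, -0.2557, 0.0535]
tool_rot: [179.9, -0.1, 5.0]
force: [-0.0, -0.2, -0.7]
grip_width: 0.0436
grasp_force: 0.0
time_s: 42.32
tool_pos: [0.4284, -0.2549, 0.0528]
tool_rot: [-180.0, 0.0, 5.0]
force: [-1.5, 1.7, 5.5]
grip_width: 0.0193
grasp_force: 30.0
```

```bash
python3 -m jog '[{"dp":[0,0,-3],"twist":0,"fingers":0.1},{"dp":[0,0,-7.5],"twist":0,"fingers":0.1},{"dp":[0,0,-8],"twist":0,"fingers":0.1},{"dp":[0,0,-8],"twist":0,"fingers":0.1},{"dp":[5.5,0,-8],"twist":0,"fingers":0.1},{"dp":[11.1,0,-8],"twist":0,"fingers":0.1},{"dp":[11.1,0,-8],"twist":0,"fingers":0.1},{"dp":[11.1,0,-8],"twist":0,"fingers":0.1}]'; python3 -m jog '[{"dp":[0,0,0],"twist":0,"fingers":0.1},{"dp":[0,0,0],"twist":0,"fingers":0.1},{"dp":[0,0,0],"twist":0,"fingers":0.1},{"dp":[0,0,0],"twist":0,"fingers":0.1}]'; python3 -c "
from h import *
go(539,-244.8,100,5.1)
S=cam('side');T=cam('top');cv2.imwrite('pics/p2.png',cv2.resize(S['pixels'][255:345,245:365],None,fx=6,fy=6,interpolation=cv2.INTER_CUBIC))"
```

```text
time_s: 43.32
tool_pos: [0.5374, -0.2452, 0.1304]
tool_rot: [-179.9, 0.2, 5.0]
force: [-1.3, -0.2, 0.2]
grip_width: 0.0191
grasp_force: 30.0
time_s: 43.82
tool_pos: [0.5387, -0.2459, 0.1329]
tool_rot: [180.0, -0.0, 5.0]
force: [0.2, -0.4, -0.8]
grip_width: 0.0193
grasp_force: 30.0
t 43.83 pos [ 538.7 -245.9  132.9] rot [180.  -0.   5.] F [ 0.2 -0.4 -0.8] grip 19.3mm 30.0N
dp cm [ 0.04 -0.1   3.29] twist -0.1
```

View pics/p2.png

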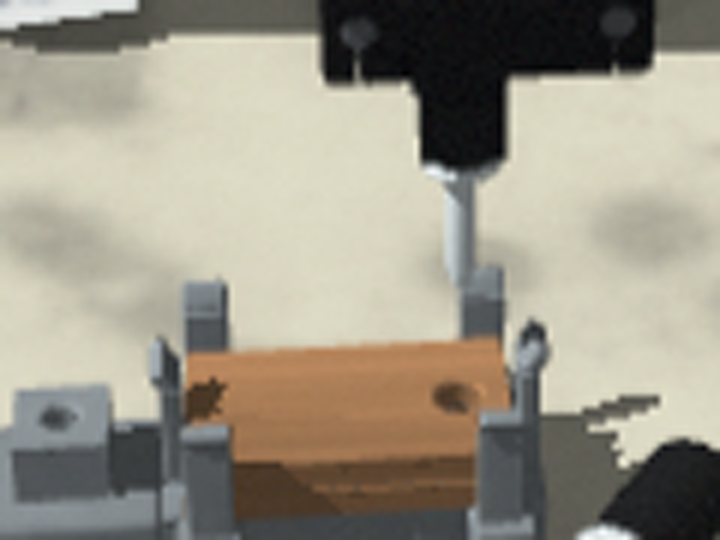

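The pin tip at crop (459,283) is above the hole at (456,397). I'll lower it in steps with force checks.

```bash
python3 -m jog '[{"dp":[0,-0.08,1.5],"twist":0,"fingers":0.1},{"dp":[0,-0.08,3],"twist":0,"fingers":0.1},{"dp":[0,-0.08,3.5],"twist":0,"fingers":0.1},{"dp":[0,-0.08,4],"twist":0,"fingers":0.1},{"dp":[0,-0.08,4],"twist":0,"fingers":0.1}]'; python3 -m jog '[{"dp":[0,0,0.4],"twist":0,"fingers":0.1},{"dp":[0,0,0.8],"twist":0,"fingers":0.1}]'; python3 -m jog '[{"dp":[0,0,0.4],"twist":0,"fingers":0.1},{"dp":[0,0,0.8],"twist":0,"fingers":0.1}]'
```

```text
time_s: 44.55
tool_pos: [0.5387, -0.2447, 0.0923]
tool_rot: [-180.0, 0.0, 5.0]
force: [-0.7, 0.2, -0.4]
grip_width: 0.019
grasp_force: 30.0
time_s: 44.8
tool_pos: [0.539, -0.2449, 0.0847]
tool_rot: [180.0, -0.0, 5.0]
force: [0.5, -0.4, -0.6]
grip_width: 0.0192
grasp_force: 30.0
time_s: 45.05
tool_pos: [0.5388, -0.2448, 0.0763]
tool_rot: [180.0, 0.0, 5.0]
force: [-1.1, 0.1, -0.5]
grip_width: 0.0191
grasp_force: 30.0
```

Free so far. Continuing down.

```bash
python3 -m jog '[{"dp":[0,0,0.4],"twist":0,"fingers":0.1},{"dp":[0,0,0.8],"twist":0,"fingers":0.1}]'; python3 -m jog '[{"dp":[0,0,0.5],"twist":0,"fingers":0.1},{"dp":[0,0,1],"twist":0,"fingers":0.1}]';  python3 -m jog '[{"dp":[0,0,0.2],"twist":0,"fingers":0.1},{"dp":[0,0,0.3],"twist":0,"fingers":0.1},{"dp":[0,0,0.3],"twist":0,"fingers":0.1}]'
```

```text
time_s: 45.3
tool_pos: [0.5388, -0.2448, 0.0683]
tool_rot: [180.0, 0.0, 5.0]
force: [-0.2, -0.2, -1.1]
grip_width: 0.0193
grasp_force: 30.0
time_s: 45.55
tool_pos: [0.5388, -0.2448, 0.0582]
tool_rot: [180.0, 0.0, 5.0]
force: [0.3, 0.8, -1.0]
grip_width: 0.0194
grasp_force: 30.0
time_s: 45.92
tool_pos: [0.5389, -0.2448, 0.0556]
tool_rot: [180.0, -0.0, 5.0]
force: [-0.5, -0.6, -0.7]
grip_width: 0.0197
grasp_force: 30.0
```

```bash
python3 -m jog '[{"dp":[0,0,0.1],"twist":0,"fingers":0.1},{"dp":[0,0,0.2],"twist":0,"fingers":0.1},{"dp":[0,0,0.2],"twist":0,"fingers":0.1}]'; python3 -m jog '[{"dp":[0,0,0.1],"twist":0,"fingers":0.1},{"dp":[0,0,0.15],"twist":0,"fingers":0.1},{"dp":[0,0,0.15],"twist":0,"fingers":0.1}]'
```

```text
time_s: 46.3
tool_pos: [0.5389, -0.2449, 0.0539]
tool_rot: [180.0, -0.0, 5.0]
force: [-1.4, 0.6, 1.5]
grip_width: 0.019
grasp_force: 30.0
time_s: 46.68
tool_pos: [0.5391, -0.2449, 0.0537]
tool_rot: [179.9, -0.0, 5.0]
force: [-2.8, 1.2, 9.6]
grip_width: 0.019
grasp_force: 30.0
```

Contact at the expected height with about 10 N, so the collar is home. I'll release, back off and check.

```bash
python3 -m jog '[{"dp":[0,0,-0.1],"twist":0,"fingers":0.3},{"dp":[0,0,-0.1],"twist":0,"fingers":0.4},{"dp":[0,0,-0.1],"twist":0,"fingers":0.4},{"dp":[0,0,-3],"twist":0,"fingers":0.4},{"dp":[0,0,-8],"twist":0,"fingers":0.4},{"dp":[0,-10,-10],"twist":0,"fingers":0.4},{"dp":[0,-20,-10],"twist":0,"fingers":0.4},{"dp":[0,-20,-10],"twist":0,"fingers":0.4}]'; python3 -c "
from h import *
st();S=cam('side');T=cam('top')
a=cv2.resize(S['pixels'][180:400,220:450],None,fx=2,fy=2);b=cv2.resize(ortho(T,.06,.40,.60,-.33,-.17,.0005),None,fx=1.0,fy=1.0)
o=np.zeros((500,800,3),np.uint8);o[:a.shape[0],:a.shape[1]]=a;o[:b.shape[0],470:470+b.shape[1]]=b;cv2.imwrite('pics/f.png',o)"
```

```text
time_s: 47.68
tool_pos: [0.5223, -0.0577, 0.1516]
tool_rot: [180.0, -0.0, 5.0]
force: [0.8, 0.4, -0.0]
grip_width: 0.0346
grasp_force: 0.0
t 47.67 pos [522.3 -57.7 151.6] rot [180.  -0.   5.] F [ 0.8  0.4 -0. ] grip 34.6mm 0.0N
```

View pics/f.png

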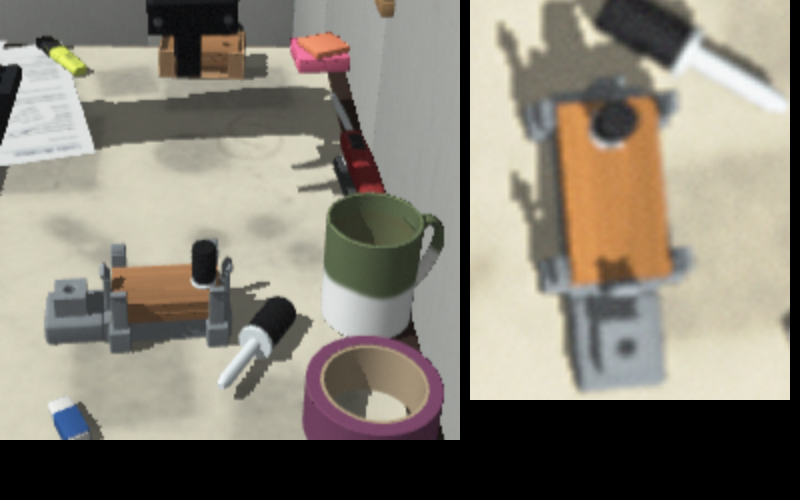

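The pin stands upright with its collar on the top chip, at (204,265) side and (613,122) top in the composite. The mug is untouched and no chips are left on the desk. Handing in.

```bash
python3 -m jog '[{"dp":[0,0,0],"twist":0,"fingers":0.4},{"dp":[0,0,0],"twist":0,"fingers":0.4},{"dp":[0,0,0],"twist":0,"fingers":0.4},{"dp":[0,0,0],"twist":0,"fingers":0.4}]' >/dev/null; python3 -c "
from cell import env
print(env.sign_off())"
```

```text
the job is handed in; nothing more can be done
None
```

Handed in (no verdict was returned): two non-slip chips are stacked in the nest and locked with the smaller pin, and three slick ones (drag ratio about 0.28, above the stated 0.12–0.18 but well below 0.7) lie flat in the tray; I didn't touch the mug or stapler, but the larger look-alike pin tipped over and was left lying on the desk.

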